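# Refit the lens of a signal lamp and screw its retaining ring down snug

### The arm

A 7-joint arm with a two-finger parallel gripper is mounted at the origin on a cart in front of the work surface, level with it; the furniture and walls round the work are solid. World frame = base frame: x ahead of the robot, y to its left, z up, the work surface at z = 0. Lengths are in m, angles in rad, forces in N, time in s.
With the tool pointing down it reaches from about 0.425 to 0.875 m from the base axis. Payload 8.4 kg.
Tool frame: the origin (TCP) lies where the fingers leave the gripper's body, on its centre line; the fingertips stand 70 mm ahead of it and the grasp point (between the pads) lies 51 mm ahead of it; y points along the fingers, x is the direction in which the jaws open and shut, and the axes are right-handed (so a half turn about y gives the same grasp; the last joint's range is limited). The gripper opens to 87 mm and grips with 3 to 60 N. Pads are 19 mm wide; open, the fingers measure 117 mm over their backs; the gripper's body (75 mm by 190 mm) begins 51 mm behind the grasp point.
Start: joints at [-1.267, 0.333, 0.04, 1.465, -0.013, 1.343, -0.059], TCP at [0.255, 0.598, 0.292] pointing down, gripper open.
Joint ranges: [-2.58, 2.58], [-0.38, 2.09], [-1.3, 1.39], [0.25, 2.4], [-1.5, 4.64], [0.08, 2.09], [-2.65, 2.65]. Speed limits (rad/s): [2.22, 2.22, 2.79, 2.79, 3.14, 3.14, 3.14].

### API

Orientations are given as a unit quaternion [x, y, z, w].
In Python, from rig import bot gives the robot as it stands.
- The arm moves only by the shell command python3 -m creep 'ROWS' [OPENING]. ROWS is JSON, a list of rows, each a list of 2 entries, a list of its own where there are three numbers: the shift along the world's x, y, z in m, then the turn, a rotation vector about the world's x, y, z in rad. In form: [[[dx, dy, dz], [ax, ay, az]], ...]. A call has 1 to 20 rows; each row is the pose to reach, as a shift and turn from the pose commanded when the call began; what a row does not reach only later rows make up. A row lasts 1/12 s, in which the tool goes at most 41.7 mm and 7.16 degrees, less where a joint would pass 70% of its speed; a pose out of reach is approached as far as the arm can. A call with a gripper value outside its range is refused whole. OPENING is the opening in per cent of the stroke, from 0 (shut) to 100 (fully open), set as the call begins (- or left out, the last holds). The fingers move at their own pace and stop on an object; the grip force is fixed at half the most. Time passes only in rows, so rows that repeat a pose let the fingers close. It gives the time, the measured TCP pose, the force and the opening at its end, in the units of the state.
- bot.get_state(): the state, without advancing time (a new reading comes with each control period).
- bot.read_camera(name): name is "scene" or "top" or "wrist"; returns a dict with "color" (384x512x3 uint8, red, green, blue), "depth" (384x512 float32, m along the optical axis (not along the pixel's ray), 0 where there is no reading), "K" (3x3 intrinsics, pixels), "R" (3x3) and "t" (3): a world point X has camera coordinates R X + t. Camera axes: x right, y down, z forward; pixel columns grow to the right and rows downward; lengths in m; the calibration is good to about 2 mm. The wrist camera is an equidistant fisheye: a pixel r from the principal point sees the ray r / f radians off the axis. A picture is of the moment at which its call begins.
- bot.finish_job(): hands the job in, once; it reports no verdict.
Trained networks look in a picture, given as the dict that the camera call returned (one of the last four; its "shot" number tells which), for a name from the list of things; names that differ only in an ending like _2 or _b are one class to them, and where a whole thing is asked for, a point or a joint stands for the part that bears it (a point fixed in the world has none). Each returns a list of dicts, best first, with "confidence" (0 to 1); they miss things now and then, are a little off and sometimes report something else, mostly with a low value. They report only what shows in the picture. A call takes as long as a camera call.
- bot.trace(target, picture): "mask" (384x512 bool, what is visible of it) and "at" ([column, row] in pixels, amid what is visible of it).
- bot.tip_of(target, picture): "at" ([column, row] in pixels: a listed point, or the origin of a listed thing).
The state is a dict: "time": time; "q": joint angles; "dq": joint speeds; "effort": joint torques, N m; "position": TCP position; "tcp_rot": TCP orientation; "force": force on the tool from outside, world axes, zero at the start; "torque": the same for the moment, N m; "finger_gap": finger opening in m.
Only numpy, scipy, OpenCV 4.12 (cv2) and the standard library are available. Lean on these libraries where they do the work, as an engineer would, in place of code of your own. Each camera call takes 0.05 s, during which the arm holds its last target.

### The job

The signal lamp bolted to the bench has lost its lens. Drop the amber lens, flange down, into the cell at the top of the lamp so that it lies flat on its seat; then set the metal retaining ring over it with its three pins in the three gaps of the lamp's thread and screw it clockwise until the lens is snug, clamped firmly so that it cannot rattle. The lens is glass and cracks if the ring is overtightened, so go by feel, and do not disturb the castor, the bolt or the pliers.

Things in the scene. Friction and masses are not known exactly. Their poses are not given: they have to be found in the camera images.
- lamp: Grey signal lamp, fixed to the bench by a square 104 mm foot, 8 mm thick. Origin under the foot's centre, z up its axis. Body 62 mm across (68 at the bottom) up to a shoulder at 62 mm; black gland on its +y side, 30 mm up, reaching 49 mm out. A steel neck 42.4 mm across rises to the rim at 86 mm; three thread ridges round it reach 49.6 mm diameter, tops 2.5 to 8 mm below the rim.
- cell_rim (a point): Centre of the cell's open mouth: on the lamp's axis, at the rim, 86 mm above the bench; axes as the lamp's. The cell is a 37 mm bore. In it a black rubber-faced seat ring for the lens rests on a stiff spring (about 60 N/mm, 1 mm travel) and shims: it lies 2.8 to 5.0 mm below the rim, different from lamp to lamp.
- thread_gap (a point): Middle of one of the three gaps (40 deg wide) between the thread ridges, 24 mm from the axis towards the lamp's +x, 6 mm below the rim; the others follow at 120 and 240 deg; white lines on the shoulder mark them. A pin let down a gap and turned clockwise (seen from above) runs under a ridge whose underside sinks from 6.2 to 11.7 mm below the rim in 75 deg, up to a stop.
- lens: Loose amber glass lens, 80 g, standing flange down. Origin at the centre of its underside, z up. Flange 35.4 mm diameter, 6 mm thick, bevelled below; barrel 25 mm diameter up to 22 mm, domed top at 28 mm. Round, yaw is of no matter. Grasp the barrel 7 to 22 mm up. Seated, its flange stands 1.0 to 3.2 mm above the rim. It must end clamped by more than 8 N; it cracks at 30 N.
- ring: Loose aluminium retaining ring, about 120 g, right way up: 59 mm diameter, 18 mm high, knurled. Origin at the centre of its lower edge, z up. Bore 52 mm, open below; a lip on top (underside 14 mm up) with a 30.4 mm hole passes the lens barrel and bears on the flange. With its pins in the gaps it drops until the lip lies on the lens, origin 10.8 to 13.0 mm below the rim; else it stops higher.
- ring_pin (a point): One of three inward pins, 4 mm diameter, reaching in to 22.4 mm from the axis: 24 mm from the ring's axis towards its +x, 2 mm above its lower edge; the others at 120 and 240 deg; brass dots on top mark them. From mid-gap the ring is snug after 35 to 80 deg clockwise, by the shims. Fingers gripping it with about 8 N slip once some 14 N clamp the lens; 20 N of grip cracks it. Friction holds it when let go.
- castor: Swivel castor with a black wheel, standing on its square plate, 72 x 60 mm, 65 mm high; origin under its middle. Leave it alone.
- pliers: Pliers with red handles lying on the bench, 146 x 60 mm, 15 mm high; origin under the middle. Leave them alone.
- bolt: Steel hex bolt standing on its head, 19 mm across, 61 mm high; origin at the centre of the head's underside. Leave it standing.

How it is judged:
By the outcome, as a careful person would: the job done as asked, in the order asked, and still so for the second after the job is handed in, with the robot touching nothing.
It also fails if it takes over 69 s, if anything falls off the work surface, if the arm or the gripper's body presses on something with over 40 N, if the wrist force passes 120 N, or if a joint passes its speed limit or range.

## Working session

There is one attempt and no reset: what is moved stays moved. The work goes in short steps, Python scripts to look and compute and a shell command to move; the robot and the scene stay as the last step left them, time stands still between calls to the robot, and variables do not carry over. Pictures are saved under pics/ and viewed, and the job is handed in when it is done.

```bash
ls; mkdir -p pics; cat > h.py <<'E'
import numpy as np, cv2
from rig import bot
def save(p,name):
    cv2.imwrite('pics/'+name,cv2.cvtColor(p['color'],cv2.COLOR_RGB2BGR))
def px(p,u,v,z=None,d=None):
    K,R,t=p['K'],p['R'],p['t']
    ray=np.array([(u-K[0,2])/K[0,0],(v-K[1,2])/K[1,1],1.0])
    c=-R.T@t; r=R.T@ray
    s=(z-c[2])/r[2] if z is not None else d
    return c+s*r
E
python3 - <<'E'
from h import *
s=bot.get_state(); print({k:np.round(v,4).tolist() for k,v in s.items()})
for n in ['scene','top','wrist']:
    p=bot.read_camera(n); save(p,n+'0.png'); print(n,p['K'].tolist(),np.round(-p['R'].T@p['t'],3))
    for o in ['lamp','lens','ring','castor','pliers','bolt','cell_rim','thread_gap','ring_pin']:
        r=bot.tip_of(o,p); print(o,[(np.round(x['at'],1).tolist(),round(x['confidence'],2)) for x in r[:4]])
E
```

```text
pics
{'time': 0.0, 'q': [-1.2672, 0.3339, 0.0399, 1.4663, -0.0134, 1.3433, -0.0585], 'dq': [-0.0014, 0.0002, 0.0005, -0.0014, 0.0003, 0.0008, 0.0004], 'effort': [-0.0004, -65.6375, 1.3347, -40.3812, -0.0599, 0.0451, 0.0002], 'position': [0.2547, 0.5976, 0.2914], 'tcp_rot': [0.5903, 0.3894, -0.3903, -0.5896], 'force': [1.1328, 0.3874, -0.1061], 'torque': [0.0183, 0.0365, -0.0088], 'finger_gap': 0.087}
scene [[386.22016701253955, 0.0, 261.62325408555654], [0.0, 386.22016701253955, 195.55674604479455], [0.0, 0.0, 1.0]] [ 0.036 -0.313  0.843]
lamp [([285.4, 243.6], 0.93)]
lens [([340.1, 284.8], 0.63)]
ring [([203.5, 192.7], 0.8)]
castor [([248.3, 164.1], 0.58)]
pliers [([135.0, 218.5], 0.73)]
bolt [([334.4, 198.8], 0.56)]
cell_rim [([285.3, 223.1], 0.9)]
thread_gap [([295.0, 213.0], 0.61)]
ring_pin [([212.2, 191.3], 0.84)]
top [[354.213619021485, 0.0, 256.4130078990788], [0.0, 354.213619021485, 191.73003943048104], [0.0, 0.0, 1.0]] [0.403 0.061 0.993]
lamp [([300.0, 213.0], 0.94)]
lens [([364.7, 226.3], 0.46)]
ring [([200.1, 204.3], 0.5)]
castor [([219.4, 148.2], 0.6)]
pliers [([162.1, 264.5], 0.95)]
bolt [([311.3, 144.2], 0.57), ([209.6, 198.3], 0.17)]
cell_rim [([303.6, 207.8], 0.86)]
thread_gap [([309.2, 199.2], 0.93)]
ring_pin [([205.5, 199.5], 0.67)]
wrist [[297.3186396354542, 0.0, 257.51926603320453], [0.0, 297.3186396354542, 194.03501963662768], [0.0, 0.0, 1.0]] [0.195 0.624 0.384]
lamp []
lens []
ring []
castor []
pliers []
bolt []
cell_rim []
thread_gap []
ring_pin []
```

View images.

View pics/scene0.png

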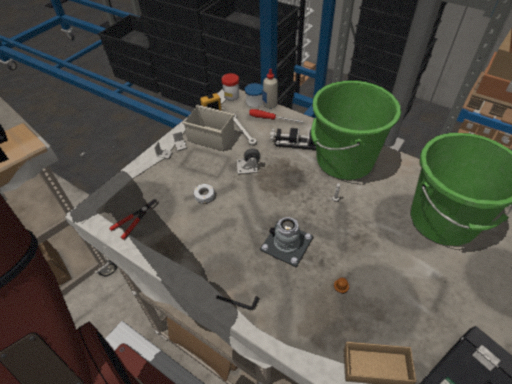

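View pics/top0.png

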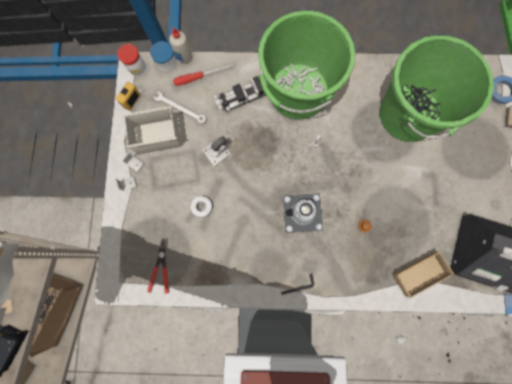

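View pics/wrist0.png

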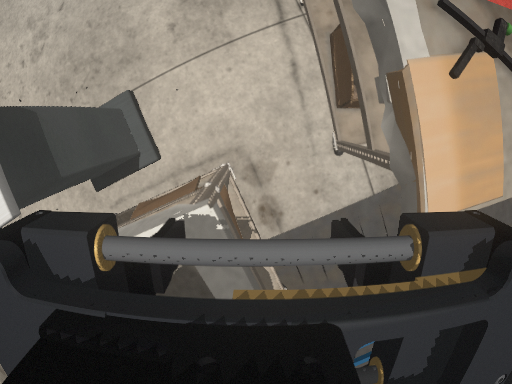

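```bash
python3 - <<'E'
from h import *
p=bot.read_camera('top'); q=bot.read_camera('scene')
for nm,pp in (('top',p),('scene',q)):
    for o,z in [('lamp',0),('lens',0),('ring',0),('castor',0),('pliers',0),('bolt',0),('cell_rim',.086),('thread_gap',.080),('ring_pin',.002)]:
        r=bot.tip_of(o,pp)
        for x in r[:3]: print(nm,o,round(x['confidence'],2),np.round(px(pp,*x['at'],z=z),4), pp['depth'][int(x['at'][1]),int(x['at'][0])])
    for o in ['lens','ring','lamp','castor']:
        for x in bot.trace(o,pp)[:1]:
            m=x['mask']; v,u=np.nonzero(m); d=pp['depth'][v,u]; ok=d>0
            P=np.array([px(pp,a,b,d=c) for a,b,c in zip(u[ok],v[ok],d[ok])])
            print(nm,o,x['confidence'],m.sum(),np.round(P.min(0),3),np.round(P.max(0),3),'top mean',np.round(P[P[:,2]>np.percentile(P[:,2],98)-.003].mean(0),4))
E
```

```text
top lamp 0.71 [ 0.5288 -0.0419  0.    ] 0.91675466
top lens 0.41 [ 0.4933 -0.2161  0.    ] 0.9601095
top ring 0.76 [0.5457 0.2394 0.    ] 1.0083132
top castor 0.88 [0.7099 0.1992 0.    ] 1.00957
top pliers 0.89 [0.3821 0.3446 0.    ] 0.96637344
top bolt 0.41 [ 0.7434 -0.0776  0.    ] 1.0418615
top cell_rim 0.87 [ 0.5302 -0.052   0.086 ] 0.9367788
top thread_gap 0.92 [ 0.561  -0.0513  0.08  ] 0.99852127
top thread_gap 0.4 [0.5584 0.2069 0.08  ] 1.0119058
top ring_pin 0.82 [0.5601 0.2363 0.002 ] 0.99029845
top lens 0.64 133 [ 0.481 -0.235 -0.006] [ 0.512 -0.2    0.032] top mean [ 0.497  -0.2171  0.0277]
top ring 0.78 130 [0.515 0.212 0.012] [0.563 0.261 0.023] top mean [0.5377 0.2347 0.0199]
top lamp 0.62 255 [0.512 0.21  0.006] [0.569 0.266 0.024] top mean [0.5434 0.242  0.0208]
top castor 0.67 435 [ 0.668  0.17  -0.003] [0.749 0.241 0.067] top mean [0.715  0.1912 0.0645]
scene lamp 0.91 [ 0.5225 -0.0404  0.    ] 0.95704466
scene lamp 0.6 [0.5589 0.2303 0.    ] 1.0996469
scene lens 0.51 [ 0.4975 -0.2208  0.    ] 0.89487237
scene ring 0.74 [0.5529 0.241  0.    ] 1.1301336
scene castor 0.6 [0.7031 0.1987 0.    ] 1.1711843
scene pliers 0.82 [0.365  0.3357 0.    ] 1.0452609
scene bolt 0.58 [ 0.7217 -0.0863  0.    ] 1.095869
scene cell_rim 0.77 [ 0.5305 -0.0519  0.086 ] 0.9660264
scene cell_rim 0.61 [ 0.659  -0.1114  0.086 ] 1.0888634
scene cell_rim 0.22 [0.4936 0.1902 0.086 ] 1.1258011
scene thread_gap 0.58 [ 0.551  -0.0406  0.08  ] 1.0620627
scene ring_pin 0.84 [0.5579 0.2322 0.002 ] 1.1005993
scene lens 0.76 192 [ 0.477 -0.236 -0.007] [ 0.523 -0.202  0.03 ] top mean [ 0.4943 -0.2186  0.0279]
scene ring 0.78 218 [0.509 0.208 0.001] [0.564 0.263 0.022] top mean [0.5355 0.2353 0.0184]
scene lamp 0.76 1457 [ 0.473 -0.102 -0.   ] [0.579 0.007 0.089] top mean [ 0.5253 -0.0495  0.0845]
scene castor 0.95 444 [ 0.666  0.167 -0.006] [0.743 0.248 0.065] top mean [0.7134 0.1888 0.0627]
```

```bash
python3 -m creep '[[[0.1,-0.14,0],[0,0,-0.29]],[[0.1,-0.14,0],[0,0,-0.29]],[[0.1,-0.14,0],[0,0,-0.29]],[[0.2,-0.28,0],[0,0,-0.58]],[[0.2,-0.28,0],[0,0,-0.58]],[[0.2,-0.28,0],[0,0,-0.58]],[[0.2,-0.28,0],[0,0,-0.58]],[[0.295,-0.428,0],[0,0,-0.87]],[[0.295,-0.428,0],[0,0,-0.87]],[[0.295,-0.428,0],[0,0,-0.87]],[[0.295,-0.428,0],[0,0,-0.87]],[[0.295,-0.428,0],[0,0,-0.87]],[[0.295,-0.428,0],[0,0,-0.87]],[[0.295,-0.428,0],[0,0,-0.87]],[[0.295,-0.428,0],[0,0,-0.87]],[[0.295,-0.428,0],[0,0,-0.87]]]'
cat >> h.py <<'E'
def wray(p,u,v):
    K,R,t=p['K'],p['R'],p['t']
    x=(u-K[0,2]);y=(v-K[1,2]);r=np.hypot(x,y);th=r/K[0,0]
    d=np.array([np.sin(th)*x/max(r,1e-9),np.sin(th)*y/max(r,1e-9),np.cos(th)])
    return -R.T@t, R.T@d
def wpx(p,u,v,z):
    c,r=wray(p,u,v); return c+r*(z-c[2])/r[2]
def wproj(p,X):
    c=p['R']@np.asarray(X)+p['t']; rr=np.hypot(c[0],c[1]); th=np.arctan2(rr,c[2]); return np.array([p['K'][0,2]+p['K'][0,0]*th*c[0]/rr,p['K'][1,2]+p['K'][0,0]*th*c[1]/rr])
E
python3 - <<'E'
from h import *
s=bot.get_state(); print({k:np.round(v,4).tolist() for k,v in s.items()})
p=bot.read_camera('wrist'); save(p,'w1.png'); print(np.round(-p['R'].T@p['t'],3),p['R'][2])
for o,z in [('ring',0),('ring_pin',.002),('castor',0)]:
    for x in bot.tip_of(o,p)[:4]: print(o,x['at'],x['confidence'],wpx(p,*x['at'],z))
E
```

```text
time: 4.23
position: [0.5494, 0.1708, 0.2922]
tcp_rot: [-0.699, -0.105, 0.105, 0.699]
force: [0.1, -0.1, 0.4]
finger_gap: 0.087
{'time': 4.2333, 'q': [-0.7696, 0.1864, 0.4498, 1.6715, -0.0842, 1.303, -0.0054], 'dq': [-0.0183, -0.0016, -0.013, 0.0021, 0.0008, -0.0006, 0.0017], 'effort': [1.7795, -49.2978, 5.1209, -39.9379, 0.126, 0.025, 0.0414], 'position': [0.5494, 0.1708, 0.2922], 'tcp_rot': [-0.699, -0.1051, 0.1054, 0.6994], 'force': [0.1161, -0.0985, 0.3901], 'torque': [-0.0276, 0.0213, 0.0418], 'finger_gap': 0.087}
[0.531 0.234 0.384] [ 0.07164434 -0.2315983  -0.97016974]
ring [265.3, 121.2] 0.88 [0.54019332 0.23728934 0.        ]
ring_pin [282.1, 131.5] 0.79 [0.56458221 0.23110864 0.002     ]
castor [372.5, 186.8] 0.65 [0.70904279 0.19963383 0.        ]
```

View pics/w1.png

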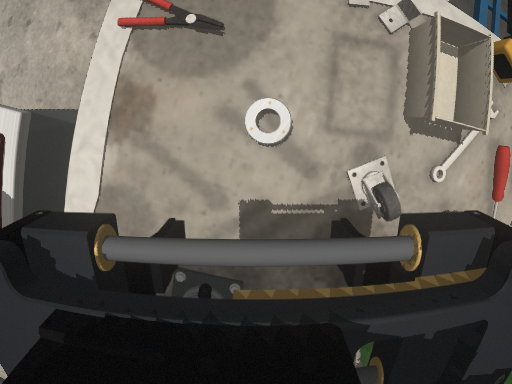

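```bash
python3 -m creep '[[[-0.02,-0.15,0],[0,0,-0.27]],[[-0.02,-0.15,0],[0,0,-0.27]],[[-0.02,-0.15,0],[0,0,-0.27]],[[-0.03,-0.3,0],[0,0,-0.54]],[[-0.03,-0.3,0],[0,0,-0.54]],[[-0.03,-0.3,0],[0,0,-0.54]],[[-0.05,-0.44,0],[0,0,-0.8]],[[-0.05,-0.44,0],[0,0,-0.8]],[[-0.05,-0.44,0],[0,0,-0.8]],[[-0.05,-0.44,0],[0,0,-0.8]],[[-0.05,-0.44,0],[0,0,-0.8]],[[-0.05,-0.44,0],[0,0,-0.8]],[[-0.05,-0.44,0],[0,0,-0.8]],[[-0.05,-0.44,0],[0,0,-0.8]]]' 55
python3 - <<'E'
from h import *
a=cv2.imread('pics/w1.png')[90:160,230:310]; cv2.imwrite('pics/w1z.png',cv2.resize(a,None,fx=7,fy=7,interpolation=cv2.INTER_CUBIC))
s=bot.get_state(); print(np.round(s['q'],3))
p=bot.read_camera('wrist'); save(p,'w2.png'); print(np.round(-p['R'].T@p['t'],3))
for o,z in [('lens',0),('lamp',0),('cell_rim',.086),('thread_gap',.08),('bolt',0)]:
    for x in bot.tip_of(o,p)[:4]: print(o,np.round(x['at'],1),x['confidence'],wpx(p,*x['at'],z))
a=cv2.imread('pics/w2.png')[60:240,130:390]; cv2.imwrite('pics/w2z.png',cv2.resize(a,None,fx=3,fy=3,interpolation=cv2.INTER_CUBIC))
E
```

```text
time: 5.6
position: [0.5003, -0.2688, 0.2921]
tcp_rot: [-0.685, 0.175, -0.175, 0.685]
force: [-0.3, 1.0, -1.2]
finger_gap: 0.0478
[-0.301  0.205  0.83   1.702 -0.157  1.303  0.06 ]
[ 0.533 -0.211  0.384]
lens [235.5 136.3] 0.97 [ 0.49837563 -0.21382849  0.        ]
lamp [194.1  17.3] 0.93 [ 0.52835226 -0.04433759  0.        ]
cell_rim [195.3  18.4] 0.74 [ 0.52978977 -0.08341629  0.086     ]
bolt [192.2  14.4] 0.19 [ 5.28157707e-01 -3.90145700e-02 -5.55111512e-17]
```

View pics/w1z.png

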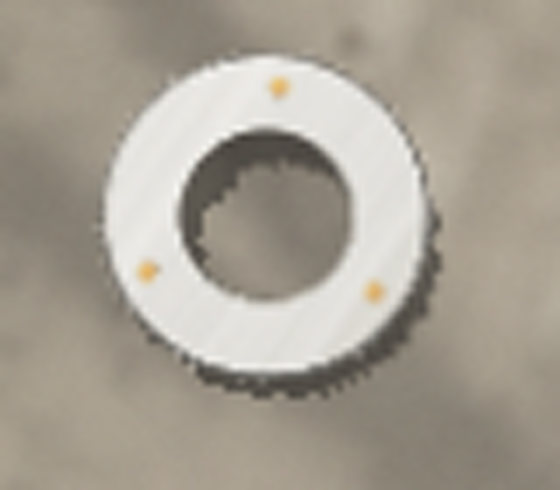

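View pics/w2.png

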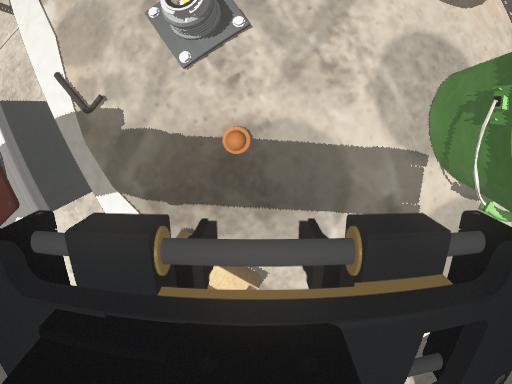

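```bash
cat >> h.py <<'E'
def proj(p,X,fish):
    X=np.atleast_2d(X)
    if fish: return np.array([wproj(p,x) for x in X])
    c=X@p['R'].T+p['t']; return np.c_[p['K'][0,0]*c[:,0]/c[:,2]+p['K'][0,2],p['K'][1,1]*c[:,1]/c[:,2]+p['K'][1,2]]
def fitround(p,mask,prof,xy0,fish,zoff=0):
    """prof: list of (z,radius); match mask centroid with silhouette centroid"""
    a=np.linspace(0,2*np.pi,48,endpoint=False)
    v,u=np.nonzero(mask); c=np.array([u.mean(),v.mean()])
    def cen(xy):
        P=np.vstack([np.c_[xy[0]+r*np.cos(a),xy[1]+r*np.sin(a),np.full(48,z+zoff)] for z,r in prof])
        h=cv2.convexHull(proj(p,P,fish).astype(np.float32)); m=cv2.moments(h)
        return np.array([m['m10'],m['m01']])/m['m00'],m['m00']
    from scipy.optimize import fsolve
    s=fsolve(lambda xy:cen(xy)[0]-c,xy0,epsfcn=1e-6); return s,cen(s)[1],len(u)
LENS=[(0,.0167),(.006,.0177),(.006,.0177),(.022,.0125),(.028,.004)]
RING=[(0,.0295),(.018,.0295)]
E
python3 - <<'E'
from h import *
for n in ['wrist','top','scene']:
    p=bot.read_camera(n)
    for x in bot.trace('lens',p)[:1]: print(n,x['confidence'],fitround(p,x['mask'],LENS,[.498,-.216],n=='wrist'))
    if n!='wrist':
      for x in bot.trace('ring',p)[:1]:
        m=(x['mask']*255).astype(np.uint8); cs,_=cv2.findContours(m,cv2.RETR_EXTERNAL,cv2.CHAIN_APPROX_NONE); f=cv2.drawContours(m*0,cs,-1,255,-1)
        print(n,'ring',x['confidence'],fitround(p,f>0,RING,[.54,.237],False))
E
```

```text
wrist 0.96 (array([ 0.49705135, -0.2175109 ]), 601.4542897430947, 630)
top 0.53 (array([ 0.49537799, -0.21692304]), 130.85876686964184, 111)
top ring 0.85 (array([0.54018718, 0.23779912]), 371.0442931406433, 342)
scene 0.55 (array([ 0.49525132, -0.21839485]), 182.57733293017372, 182)
scene ring 0.55 (array([0.53919522, 0.23809215]), 337.8091057612328, 304)
```

```bash
python3 -m creep '[[[-0.0038,0.0513,-0.04],[0,0,0]],[[-0.0038,0.0513,-0.08],[0,0,0]],[[-0.0038,0.0513,-0.12],[0,0,0]],[[-0.0038,0.0513,-0.15],[0,0,0]],[[-0.0038,0.0513,-0.18],[0,0,0]],[[-0.0038,0.0513,-0.2],[0,0,0]],[[-0.0038,0.0513,-0.21],[0,0,0]],[[-0.0038,0.0513,-0.213],[0,0,0]],[[-0.0038,0.0513,-0.213],[0,0,0]],[[-0.0038,0.0513,-0.213],[0,0,0]]]'
python3 - <<'E'
from h import *
p=bot.read_camera('wrist'); save(p,'w3.png')
p=bot.read_camera('scene'); cv2.imwrite('pics/s3.png',cv2.resize(cv2.cvtColor(p['color'],cv2.COLOR_RGB2BGR)[180:340,240:440],None,fx=3.5,fy=3.5))
E
```

```text
time: 7.13
position: [0.4968, -0.2192, 0.0806]
tcp_rot: [-0.685, 0.175, -0.176, 0.685]
force: [0.4, -0.8, 0.8]
finger_gap: 0.0481
```

View pics/s3.png

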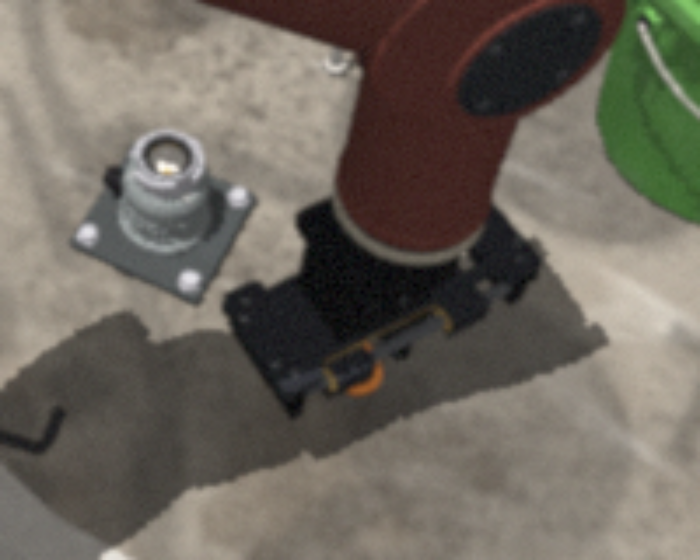

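View pics/w3.png

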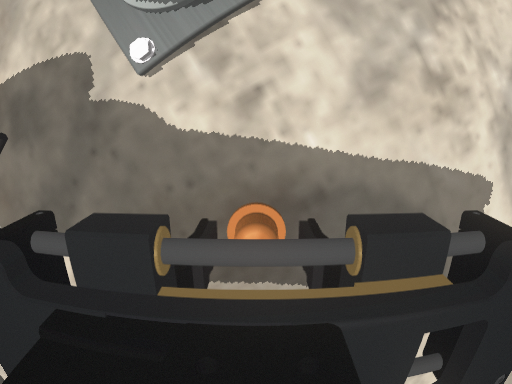

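```bash
python3 -m creep '[[[0,0,0],[0,0,0]],[[0,0,0],[0,0,0]],[[0,0,0],[0,0,0]]]'; python3 -m creep '[[[0,0,0],[0,0,0]],[[0,0,0],[0,0,0]],[[0,0,0],[0,0,0]],[[0,0,0],[0,0,0]],[[0,0,0],[0,0,0]],[[0,0,0],[0,0,0]],[[0,0,0],[0,0,0]],[[0,0,0],[0,0,0]]]' 24
python3 - <<'E'
from h import *
p=bot.read_camera('wrist'); save(p,'w4.png')
s=bot.get_state(); print(np.round(s['position'],4))
for x in bot.trace('lens',p)[:1]: 
  print(x['confidence'],x['mask'].sum(),x['at'])
E
```

```text
time: 7.48
position: [0.4963, -0.2187, 0.0798]
tcp_rot: [-0.685, 0.175, -0.176, 0.685]
force: [0.6, 0.3, -1.0]
finger_gap: 0.0476
time: 8.15
position: [0.496, -0.2187, 0.0792]
tcp_rot: [0.685, -0.176, 0.176, -0.685]
force: [0.1, -0.4, 0.0]
finger_gap: 0.0236
[ 0.496  -0.2188  0.0792]
```

View pics/w4.png

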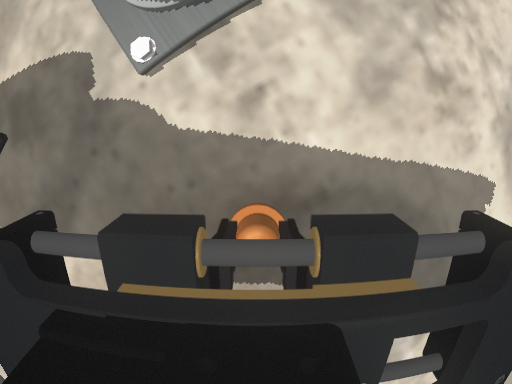

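```bash
python3 -m creep '[[[0,0,0.02],[0,0,0]],[[0,0,0.06],[0,0,0]],[[0,0,0.1],[0,0,0]],[[0,0.0,0.14],[0,0,0.1]],[[0.01,0.03,0.17],[0,0,0.2]],[[0.02,0.06,0.18],[0,0,0.3]],[[0.026,0.097,0.18],[0,0,0.4]],[[0.026,0.097,0.18],[0,0,0.4]],[[0.026,0.097,0.18],[0,0,0.4]],[[0.026,0.097,0.18],[0,0,0.4]],[[0.026,0.097,0.18],[0,0,0.4]]]'
python3 - <<'E'
from h import *
from scipy.spatial.transform import Rotation as Ro
s=bot.get_state(); print(np.round(s['q'],3))
p=bot.read_camera('wrist'); save(p,'w5.png')
Rt=Ro.from_quat(s['tcp_rot']).as_matrix(); print(Rt.round(3))
T=s['position']
for dz in (.0157,.0177,.0197): print(wproj(p,T+.073*Rt[:,1]+dz*Rt[:,2]))
for o,z in [('lens',0),('lamp',0),('cell_rim',.086),('thread_gap',.08)]:
    for x in bot.tip_of(o,p)[:4]: print(o,np.round(x['at'],1),x['confidence'],wpx(p,*x['at'],z))
a=cv2.imread('pics/w5.png')[60:210,150:350]; cv2.imwrite('pics/w5z.png',cv2.resize(a,None,fx=4,fy=4,interpolation=cv2.INTER_CUBIC))
E
```

```text
time: 9.17
position: [0.5215, -0.123, 0.2589]
tcp_rot: [0.706, -0.037, 0.037, -0.706]
force: [0.3, -0.4, -0.8]
finger_gap: 0.0242
[-0.49   0.132  0.702  1.817 -0.09   1.225  0.133]
[[ 0.995 -0.001  0.104]
 [-0.104 -0.     0.995]
 [-0.001 -1.    -0.   ]]
[256.46664942 209.84993776]
[256.46252283 206.54459674]
[256.45845818 203.21739755]
lens [257.4 229.1] 0.67 [ 0.51484006 -0.18967041  0.        ]
lamp [257.6 111.4] 0.61 [ 0.53021279 -0.04566844  0.        ]
cell_rim [255.4 111.3] 0.86 [ 0.52800779 -0.04813436  0.086     ]
thread_gap [285.5 104.9] 0.56 [ 0.55559254 -0.04472601  0.08      ]
thread_gap [255.1 107.9] 0.21 [ 0.52804165 -0.04482226  0.08      ]
```

View pics/w5.png

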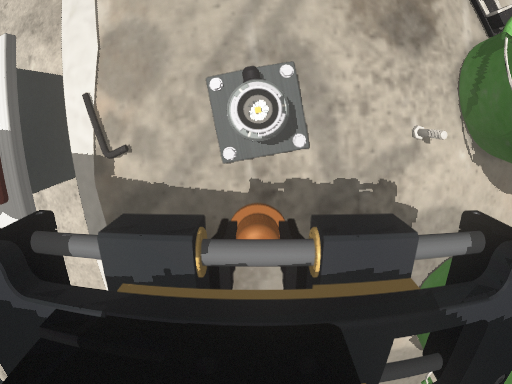

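View pics/w5z.png

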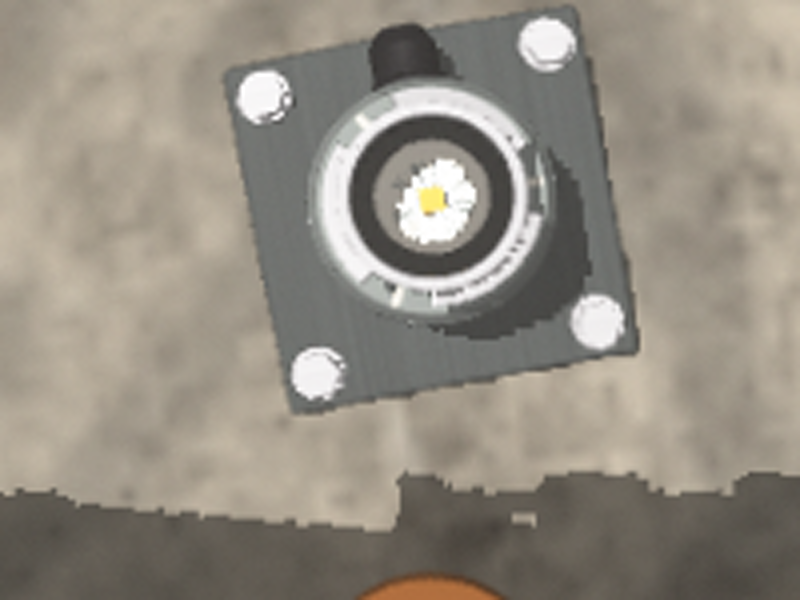

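```bash
python3 - <<'E'
from h import *
p=bot.read_camera('wrist')
f=lambda u,v,z: wpx(p,150+u/4,60+v/4,z)
c=f(432.5,195,.086); print('bore',c)
C=np.array([f(*q,.008) for q in [(225,72),(577,6),(637,352),(295,412)]]); print('foot',C.mean(0)); 
for i in range(4):
    d=C[(i+1)%4]-C[i]; print(np.linalg.norm(d[:2]),np.degrees(np.arctan2(d[1],d[0])))
b=C.mean(0)
for q in [(362,122),(397,297),(537,188)]:
    w=f(*q,.062)-b; print(np.hypot(*w[:2]),np.degrees(np.arctan2(w[1],w[0])))
for x in bot.trace('lamp',p)[:1]: print(x['mask'].sum(),x['confidence'])
# bolts 
for q in [(265,97),(547,44),(598,321),(318,374)]: print(f(*q,.012)-b)
E
```

```text
bore [ 0.53092221 -0.0455912   0.086     ]
foot [ 0.53136695 -0.04596285  0.008     ]
0.10265211364282381 4.762863949985196
0.1026807880295919 -85.70891196183194
0.10131808213012336 -175.75291538034367
0.10176644187726484 95.04024342831477
0.0259085166597609 126.023156436981
0.02513644688311972 -116.93848880325568
0.02490890675074557 1.5467744836057105
7395 0.75
[-0.04404104  0.0370925   0.004     ]
[0.03668445 0.04385623 0.004     ]
[ 0.04342239 -0.03684939  0.004     ]
[-0.03789582 -0.04396013  0.004     ]
```

```bash
cat > lensfit.py <<'E'
from h import *
from scipy.optimize import least_squares
from scipy.spatial.transform import Rotation as Ro
def lensfit(p,s,zf):
    hsv=cv2.cvtColor(p['color'],cv2.COLOR_RGB2HSV); m=(hsv[...,0]<18)&(hsv[...,1]>120)&(hsv[...,2]>70)
    m[:190]=0; m[245:]=0; m[:,:225]=0; m[:,295:]=0
    pts=[]
    for u in range(225,295):
        r=np.nonzero(m[:,u])[0]
        if len(r): pts.append((u,r[0]-0.0))
    pts=np.array(pts); pts=pts[pts[:,1]<222]
    P=np.array([wpx(p,u,v,zf) for u,v in pts])
    f=lambda c: np.hypot(P[:,0]-c[0],P[:,1]-c[1])-.0177
    T=s['position'];r=least_squares(f,T[:2],loss='soft_l1',f_scale=.0004)
    Rt=Ro.from_quat(s['tcp_rot']).as_matrix(); d=np.r_[r.x-T[:2],0]
    return r.x,d@Rt[:,0],d@Rt[:,2],np.std(r.fun),len(P),pts[[0,-1]].tolist()
E
python3 - <<'E'
from lensfit import *
p=bot.read_camera('wrist');s=bot.get_state(); print(s['position'])
print(lensfit(p,s,s['position'][2]-.0732))
E
```

```text
[ 0.52192222 -0.1220208   0.25918659]
(array([ 0.52252121, -0.12057606]), np.float64(0.0004479493427943801), np.float64(0.001498468493368802), np.float64(0.00016672371559539302), 54, [[231.0, 219.0], [284.0, 219.0]])
```

```bash
python3 -m creep '[[[0.004,0.035,0],[0,0,0]],[[0.0086,0.0748,0],[0,0,0]],[[0.0086,0.0748,-0.03],[0,0,0]],[[0.0086,0.0748,-0.06],[0,0,0]],[[0.0086,0.0748,-0.08],[0,0,0]],[[0.0086,0.0748,-0.085],[0,0,0]],[[0.0086,0.0748,-0.085],[0,0,0]],[[0.0086,0.0748,-0.085],[0,0,0]],[[0.0086,0.0748,-0.085],[0,0,0]]]'
python3 - <<'E'
from lensfit import *
p=bot.read_camera('wrist');s=bot.get_state(); print(s['position'],s['force'])
print(lensfit(p,s,s['position'][2]-.0732)); save(p,'w6.png')
a=cv2.imread('pics/w6.png')[150:300,150:350]; cv2.imwrite('pics/w6z.png',cv2.resize(a,None,fx=4,fy=4,interpolation=cv2.INTER_CUBIC))
E
```

```text
time: 10.32
position: [0.5315, -0.0472, 0.1758]
tcp_rot: [-0.706, 0.035, -0.037, 0.706]
force: [0.5, 0.7, 0.5]
finger_gap: 0.0238
[ 0.53151182 -0.0471694   0.17579855] [-0.38400449  0.47452164 -0.36258681]
(array([ 0.53224269, -0.04554053]), np.float64(0.0005605106268606665), np.float64(0.0016950599480270692), np.float64(0.00020399863949268146), 53, [[231.0, 219.0], [283.0, 218.0]])
```

View pics/w6z.png

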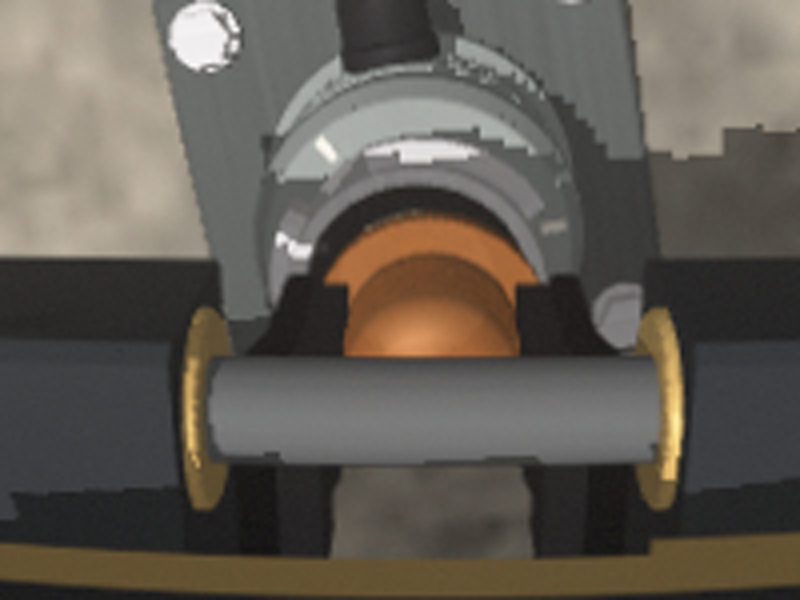

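```bash
python3 - <<'E'
from lensfit import *
p=bot.read_camera('wrist');s=bot.get_state(); save(p,'w6b.png')
P=np.array([wpx(p,150+u/4-.4,150+v/4-.4,.086) for u,v in [(322,262),(345,228),(380,200),(415,188),(460,195),(500,215),(530,245),(545,275)]])
r=least_squares(lambda c:np.hypot(P[:,0]-c[0],P[:,1]-c[1])-.0185,[.531,-.046]);print(r.x,r.fun*1000)
r=least_squares(lambda c:np.hypot(P[:,0]-c[0],P[:,1]-c[1])-c[2],[.531,-.046,.0185]);print(r.x,r.fun*1000)
print(s['position'],lensfit(p,s,s['position'][2]-.0732)[0])
E
```

```text
[ 0.5322136 -0.0466702] [ 0.15061853 -0.19039184  0.1343252   0.44492112 -0.26131483 -0.40701837
 -0.03566382  0.47230081]
[ 0.53214562 -0.04703686  0.01879263] [-0.0376326  -0.25544076  0.16529007  0.51708666 -0.18675709 -0.38562931
 -0.11210305  0.29518611]
[ 0.5313935  -0.04711562  0.1756345 ] [ 0.53223918 -0.04547787]
```

```bash
python3 -m creep '[[[0,-0.0008,-0.004],[0,0,0]],[[0,-0.0008,-0.007],[0,0,0]],[[0,-0.0008,-0.0095],[0,0,0]],[[0,-0.0008,-0.0095],[0,0,0]],[[0,-0.0008,-0.0095],[0,0,0]]]';python3 -m creep '[[[0,0,-0.0015],[0,0,0]],[[0,0,-0.003],[0,0,0]],[[0,0,-0.003],[0,0,0]]]'
```

```text
time: 10.83
position: [0.5305, -0.0478, 0.1645]
tcp_rot: [0.706, -0.036, 0.036, -0.706]
force: [0.2, 0.4, -0.4]
finger_gap: 0.0241
time: 11.08
position: [0.5307, -0.0475, 0.1625]
tcp_rot: [-0.706, 0.036, -0.036, 0.707]
force: [-4.1, 1.6, 9.7]
finger_gap: 0.0238
```

```bash
python3 -m creep '[[[-0.0006,0.0003,0.0],[0,0,0]],[[-0.0006,0.0003,0],[0,0,0]]]'
python3 - <<'E'
from lensfit import *
p=bot.read_camera('wrist');s=bot.get_state(); save(p,'w7.png'); print(s['position'],s['force'])
a=cv2.imread('pics/w7.png')[150:300,150:350]; cv2.imwrite('pics/w7z.png',cv2.resize(a,None,fx=4,fy=4,interpolation=cv2.INTER_CUBIC))
p=bot.read_camera('scene');a=cv2.cvtColor(p['color'],cv2.COLOR_RGB2BGR)[180:290,230:350]; cv2.imwrite('pics/s7z.png',cv2.resize(a,None,fx=5,fy=5,interpolation=cv2.INTER_CUBIC))
E
```

```text
time: 11.25
position: [0.5301, -0.0474, 0.1619]
tcp_rot: [-0.706, 0.036, -0.036, 0.706]
force: [0.5, 0.5, -1.0]
finger_gap: 0.0238
[ 0.53001604 -0.04737526  0.16174681] [-0.27101554 -0.43099738 -0.90517245]
```

View pics/w7z.png

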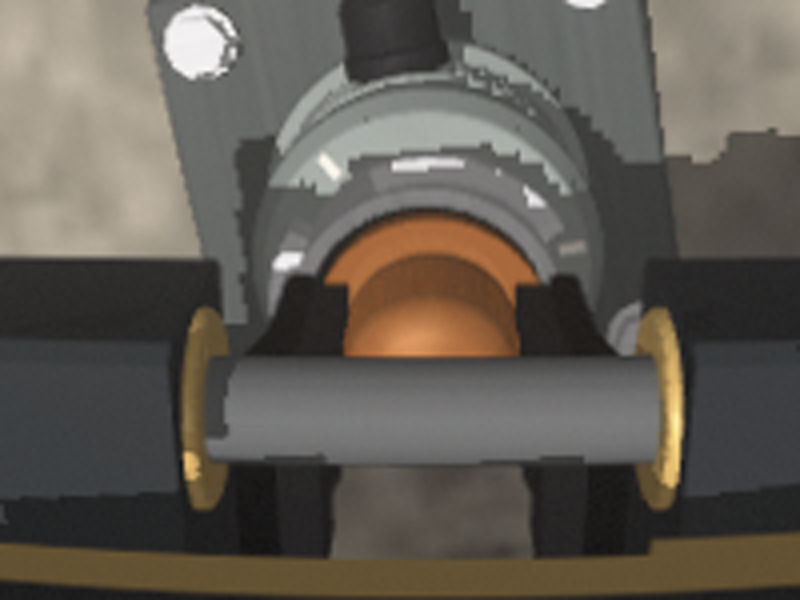

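View pics/s7z.png

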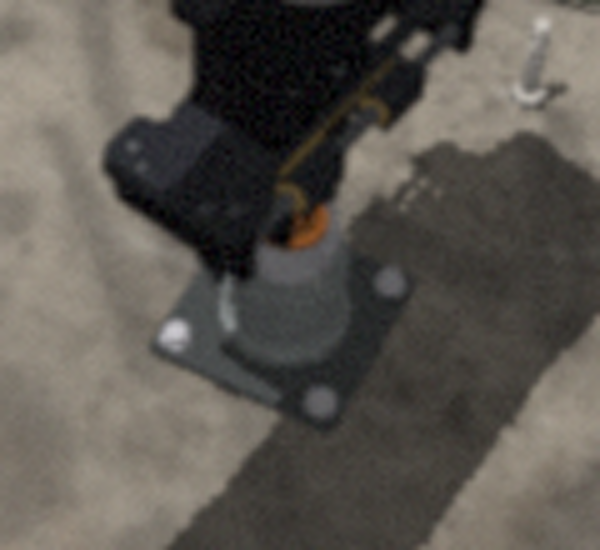

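```bash
python3 -m creep '[[[0,0,-0.001],[0,0,0]],[[0,0,-0.001],[0,0,0]]]';python3 -m creep '[[[0,0,-0.001],[0,0,0]],[[0,0,-0.001],[0,0,0]]]'
```

```text
time: 11.52
position: [0.5301, -0.0475, 0.1612]
tcp_rot: [-0.706, 0.036, -0.036, 0.706]
force: [-3.1, 0.9, 7.2]
finger_gap: 0.0241
time: 11.68
position: [0.5301, -0.0475, 0.1609]
tcp_rot: [-0.706, 0.036, -0.036, 0.706]
force: [-6.4, 0.8, 15.0]
finger_gap: 0.0241
```

```bash
python3 -m creep '[[[-0.0006,0.0,0.0003],[0,0,0]],[[-0.0006,0.0,0.0003],[0,0,0]]]'; python3 -m creep '[[[-0.0005,0.0,0.000],[0,0,0]],[[-0.0005,0.0,0.0],[0,0,0]]]'
```

```text
time: 11.85
position: [0.53, -0.0475, 0.1611]
tcp_rot: [-0.706, 0.036, -0.037, 0.706]
force: [-2.6, 0.4, 10.6]
finger_gap: 0.024
time: 12.02
position: [0.5299, -0.0475, 0.1611]
tcp_rot: [-0.706, 0.035, -0.037, 0.706]
force: [0.2, 0.1, 8.6]
finger_gap: 0.0237
```

```bash
python3 -m creep '[[[0,0.0,0.0006],[0,0,0]],[[0,0.0,0.0006],[0,0,0]]]'; python3 -m creep '[[[0,0.0,0],[0,0,0]],[[0,0,0],[0,0,0]],[[0,0,0],[0,0,0]],[[0,0,0.0],[0,0,0]]]' 50;  python3 -m creep '[[[0,0,0.02],[0,0,0]],[[0,0,0.05],[0,0,0]],[[0,0,0.09],[0,0,0]],[[0,0,0.09],[0,0,0]],[[-0.01,-0.06,0.09],[0,0,0]],[[-0.01,-0.06,0.09],[0,0,0]],[[-0.01,-0.06,0.09],[0,0,0]],[[-0.01,-0.06,0.09],[0,0,0]]]' 
python3 - <<'E'
from lensfit import *
p=bot.read_camera('wrist');s=bot.get_state(); save(p,'w8.png'); print(s['position'],s['force'])
a=cv2.imread('pics/w8.png')[60:210,150:350]; cv2.imwrite('pics/w8z.png',cv2.resize(a,None,fx=4,fy=4,interpolation=cv2.INTER_CUBIC))
p=bot.read_camera('scene');a=cv2.cvtColor(p['color'],cv2.COLOR_RGB2BGR)[180:290,230:350]; cv2.imwrite('pics/s8z.png',cv2.resize(a,None,fx=5,fy=5,interpolation=cv2.INTER_CUBIC))
E
```

```text
time: 12.18
position: [0.5297, -0.0475, 0.1612]
tcp_rot: [-0.706, 0.035, -0.037, 0.706]
force: [1.0, -0.2, 5.9]
finger_gap: 0.0243
time: 12.52
position: [0.5285, -0.0475, 0.1602]
tcp_rot: [0.706, -0.036, 0.036, -0.706]
force: [0.7, 0.6, -0.7]
finger_gap: 0.0407
time: 13.18
position: [0.5185, -0.1087, 0.2505]
tcp_rot: [-0.706, 0.037, -0.037, 0.706]
force: [0.2, 0.4, 0.1]
finger_gap: 0.0434
[ 0.51877179 -0.10742902  0.25038507] [ 0.26726252 -0.18084519 -0.54667572]
```

View pics/w8z.png

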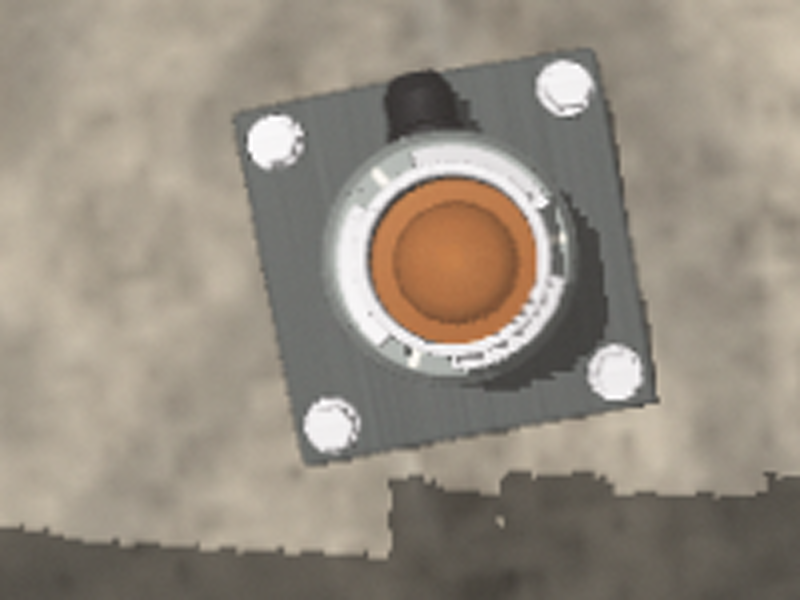

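View pics/s8z.png

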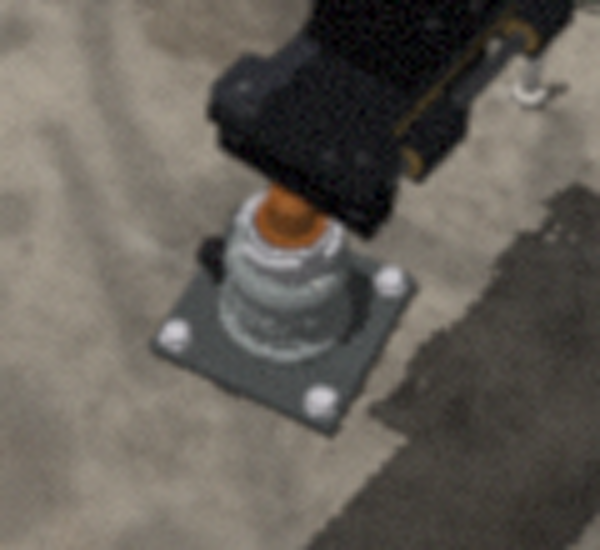

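```bash
python3 - <<'E'
from lensfit import *
p=bot.read_camera('wrist');s=bot.get_state()
f=lambda u,v,z: wpx(p,150+(u+.5)/4-.5,60+(v+.5)/4-.5,z)
C=np.array([f(*q,.008) for q in [(233,112),(595,48),(657,402),(305,466)]]); b=C.mean(0);print('foot',b)
for i in range(4):
    d=C[(i+1)%4]-C[i]; print(round(np.linalg.norm(d[:2]),4),round(np.degrees(np.arctan2(d[1],d[0])),2),end=';')
B=np.array([f(*q,.012) for q in [(275,139),(565,87),(615,370),(332,424)]]); print('bolts',B.mean(0))
for i in range(4):
    d=B[(i+1)%4]-B[i]; print(round(np.linalg.norm(d[:2]),4),round(np.degrees(np.arctan2(d[1],d[0])),2),end=';')
print('lens flange',f(453.7,260,.0875))
# neck outer / rim
for z in (.062,.078,.08): 
  for q in [(378,174),(413,356),(562,238)]:
    w=f(*q,z)-f(453.7,260,.0875); print(z,np.hypot(*w[:2]).round(4),np.degrees(np.arctan2(w[1],w[0])).round(1))
# ring from w1
Rt=Ro.from_quat(s['tcp_rot']).as_matrix()
Rc=p['R']@Rt; c=Rt.T@(-p['R'].T@p['t']-s['position'])
print('cam in tool',c)
q1=[-0.699,-0.1051,0.1054,0.6994];T1=np.array([0.5494,0.1708,0.2922]);R1=Ro.from_quat(q1).as_matrix()
p1=dict(K=p['K'],R=Rc@R1.T); p1['t']=-p1['R']@(T1+R1@c)
g=lambda u,v,z: wpx(p1,230+(u+.5)/7-.5,90+(v+.5)/7-.5,z)
D=np.array([g(*q,.018) for q in [(279,87),(375,293),(148,271)]]); m=D.mean(0); print('ring',m,g(265,213,.018))
for d in D: print(np.hypot(*(d-m)[:2]),np.degrees(np.arctan2(*(d-m)[1::-1])))
E
```

```text
foot [ 0.53052136 -0.04358584  0.008     ]
0.1026 4.34;0.1024 -85.15;0.1026 -175.24;0.1032 94.88;bolts [ 0.53024487 -0.04316108  0.012     ]
0.081 4.49;0.0805 -85.24;0.0809 -174.75;0.0816 94.85;lens flange [ 0.53060295 -0.04408436  0.0875    ]
0.062 0.0264 124.7
0.062 0.0247 -117.4
0.062 0.0263 5.5
0.078 0.0252 125.0
0.078 0.0233 -118.1
0.078 0.0246 6.0
0.08 0.025 125.0
0.08 0.0231 -118.2
0.08 0.0244 6.1
cam in tool [ 0.00053474 -0.09187027  0.06609926]
ring [0.54217523 0.23875363 0.018     ] [0.54156504 0.23923581 0.018     ]
0.022947588948246514 102.19728144228405
0.02309197544679551 -18.04447767112981
0.022935954108982793 -138.23634493592388
```

```bash
python3 -m creep '[[[0.005,0.04,0],[0,0,0.1]],[[0.015,0.08,0],[0,0,0.2]],[[0.02,0.12,0],[0,0,0.3]],[[0.025,0.16,0],[0,0,0.4]],[[0.03,0.2,-0.0],[0,0,0.52]],[[0.035,0.24,-0.01],[0,0,0.52]],[[0.04,0.28,-0.03],[0,0,0.52]],[[0.041,0.3,-0.03],[0,0,0.52]],[[0.041,0.3,-0.03],[0,0,0.52]],[[0.041,0.3,-0.03],[0,0,0.52]],[[0.041,0.3,-0.03],[0,0,0.52]],[[0.041,0.3,-0.03],[0,0,0.52]]]' 100
python3 - <<'E'
from lensfit import *
p=bot.read_camera('wrist');s=bot.get_state(); save(p,'w9.png'); print(s['position'],s['force'],s['q'])
np.savez('p9.npz',K=p['K'],R=p['R'],t=p['t'])
a=cv2.imread('pics/w9.png')[60:210,150:350]; cv2.imwrite('pics/w9z.png',cv2.resize(a,None,fx=4,fy=4,interpolation=cv2.INTER_CUBIC))
for x in bot.trace('ring',p)[:1]:
        m=(x['mask']*255).astype(np.uint8); cs,_=cv2.findContours(m,cv2.RETR_EXTERNAL,cv2.CHAIN_APPROX_NONE); f=cv2.drawContours(m*0,cs,-1,255,-1)
        print('ring',x['confidence'],fitround(p,f>0,RING,[.54,.237],True))
for x in bot.tip_of('ring_pin',p)[:4]: print(x['at'],x['confidence'],wpx(p,*x['at'],.002))
Rt=Ro.from_quat(s['tcp_rot']).as_matrix();print(Rt[:,0])
E
```

```text
time: 14.33
position: [0.5601, 0.1914, 0.2209]
tcp_rot: [0.692, 0.146, -0.146, -0.692]
force: [-0.3, -0.3, 1.1]
finger_gap: 0.0868
[0.56014551 0.19127117 0.22104197] [ 0.47580671 -0.78554538 -0.19445274] [-0.78133756  0.27615803  0.45017133  1.72262531 -0.12896562  1.17167489
  0.1203984 ]
ring 0.69 (array([0.54228497, 0.23881284]), 2759.7875624962035, 2598)
[275.9, 151.1] 0.81 [0.56456585 0.23115372 0.002     ]
[9.14625934e-01 4.04300887e-01 4.39139090e-04]
```

View pics/w9z.png

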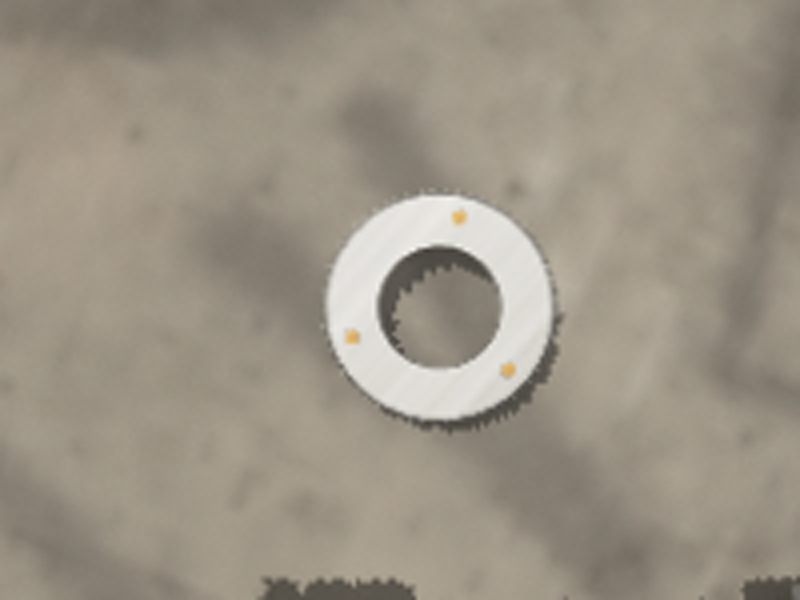

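```bash
python3 - <<'E'
from h import *
p=dict(np.load('p9.npz'))
g=lambda u,v,z: wpx(p,150+(u+.5)/4-.5,60+(v+.5)/4-.5,z)
D=np.array([g(*q,.018) for q in [(459,217),(509,370),(352,337)]]); m=D.mean(0); print('ring',m,g(439.7,306.5,.018))
for d in D: print(np.hypot(*(d-m)[:2]),np.degrees(np.arctan2(*(d-m)[1::-1])))
E
```

```text
ring [0.54235327 0.2388546  0.018     ] [0.54212986 0.23915246 0.018     ]
0.02304845787331229 102.26154841989742
0.02308428916644745 -18.06785134726162
0.022951454817828846 -137.98074473032565
```

```bash
python3 -m creep '[[[-0.01,0.02,-0.02],[0,0,0]],[[-0.0186,0.0472,-0.05],[0,0,0]],[[-0.0186,0.0472,-0.085],[0,0,0]],[[-0.0186,0.0472,-0.11],[0,0,0]],[[-0.0186,0.0472,-0.13],[0,0,0]],[[-0.0186,0.0472,-0.142],[0,0,0]],[[-0.0186,0.0472,-0.147],[0,0,0]],[[-0.0186,0.0472,-0.147],[0,0,0]],[[-0.0186,0.0472,-0.147],[0,0,0]],[[-0.0186,0.0472,-0.147],[0,0,0]],[[-0.0186,0.0472,-0.147],[0,0,0]]]'
python3 - <<'E'
from lensfit import *
p=bot.read_camera('wrist');s=bot.get_state(); save(p,'w10.png'); print(s['position'],s['force'])
E
```

```text
time: 15.4
position: [0.5421, 0.24, 0.075]
tcp_rot: [-0.691, -0.147, 0.146, 0.692]
force: [0.1, 0.3, -0.1]
finger_gap: 0.087
[0.54191252 0.24005608 0.07484022] [-1.10814944 -0.07480192 -0.44895162]
```

View pics/w10.png

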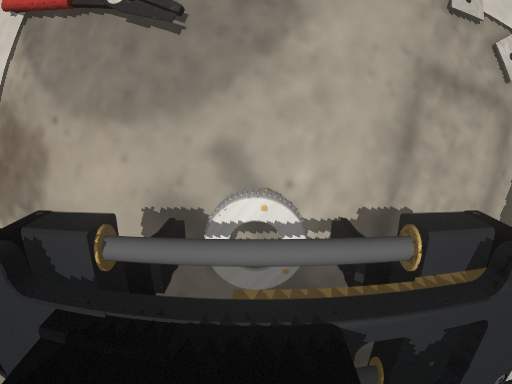

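```bash
python3 -m creep '[[[0,0,0],[0,0,0]],[[0,0,0],[0,0,0]],[[0,0,0],[0,0,0]],[[0,0,0],[0,0,0]],[[0,0,0],[0,0,0]],[[0,0,0],[0,0,0]]]' 66; python3 -m creep '[[[0,0,0.01],[0,0,0]],[[0,0,0.02],[0,0,0]],[[0,0,0.02],[0,0,0]],[[0,0,0.02],[0,0,0]]]'
python3 - <<'E'
from lensfit import *
p=bot.read_camera('wrist');s=bot.get_state(); save(p,'w11.png'); print(s['position'],s['force'],s['torque'],s['finger_gap'])
a=cv2.imread('pics/w11.png')[150:300,150:350]; cv2.imwrite('pics/w11z.png',cv2.resize(a,None,fx=4,fy=4,interpolation=cv2.INTER_CUBIC))
E
```

```text
time: 15.95
position: [0.5413, 0.2397, 0.0736]
tcp_rot: [0.692, 0.147, -0.147, -0.692]
force: [0.2, 0.0, -1.1]
finger_gap: 0.06
time: 16.28
position: [0.5419, 0.2401, 0.0948]
tcp_rot: [-0.691, -0.147, 0.146, 0.692]
force: [-0.7, -0.4, -1.1]
finger_gap: 0.0587
[0.54151925 0.23992108 0.09419272] [ 0.379174   -0.44168676 -1.34988111] [-0.09379352  0.07026216  0.03061445] 0.058358215205078424
```

View pics/w11z.png

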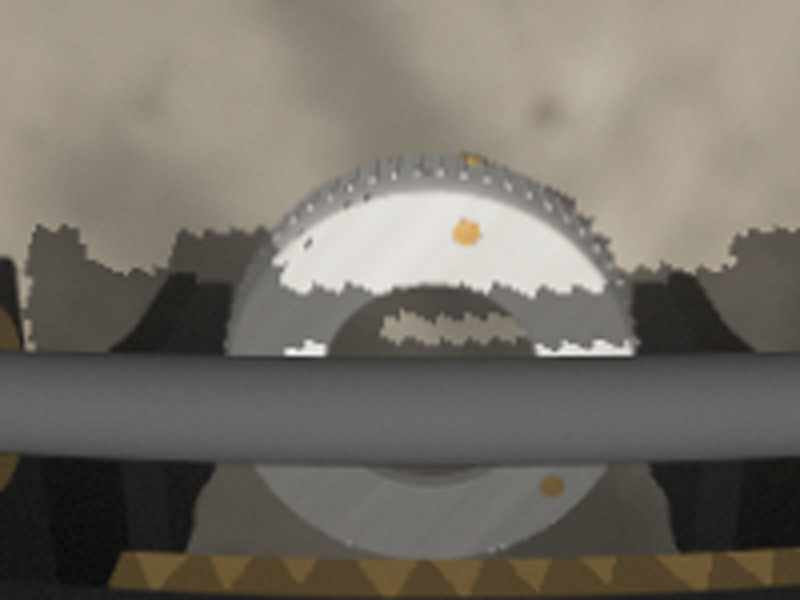

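```bash
cat > ringfit.py <<'E'
from lensfit import *
def ringfit(p,s,x0,y0,k,edge,dots,h=.056):
    zt=s['position'][2]-h
    W=lambda q: wpx(p,x0+(q[0]+.5)/k-.5,y0+(q[1]+.5)/k-.5,zt)[:2]
    P=np.array([W(q) for q in edge]);D=np.array([W(q) for q in dots])
    r=least_squares(lambda c:np.hypot(P[:,0]-c[0],P[:,1]-c[1])-.0295,s['position'][:2])
    Rt=Ro.from_quat(s['tcp_rot']).as_matrix(); d=np.r_[r.x-s['position'][:2],0]
    print('axis',r.x,'tool x,z',d@Rt[:,0],d@Rt[:,2],'res mm',(r.fun*1000).round(2))
    yaw=np.degrees(np.arctan2(Rt[1,0],Rt[0,0])); print('tool yaw',yaw)
    for q in D:
        w=q-r.x; a=np.degrees(np.arctan2(w[1],w[0])); print('dot r',np.hypot(*w),'ang',a,'rel tool',a-yaw)
E
python3 - <<'E'
from ringfit import *
p=bot.read_camera('wrist');s=bot.get_state()
ringfit(p,s,150,150,4,[(430,190),(350,207),(510,205),(340,535),(430,557),(500,549),(290,247),(570,247)],[(467,232),(552,486)])
E
```

```text
axis [0.54304448 0.23964443] tool x,z 0.001548309130782729 -0.0008982356735773051 res mm [-1.28 -1.29 -1.58 -2.56 -2.6  -2.25 -1.5  -2.47]
tool yaw 23.953435281515816
dot r 0.022928007546128632 ang 103.63978046599985 rel tool 79.68634518448403
dot r 0.02238788035529695 ang -18.50754580674054 rel tool -42.46098108825636
```

```bash
sed -i 's/-.0295,s\[.position.\]\[:2\])/-c[2],list(s["position"][:2])+[.0285]); R=r.x[2]; print("R",R); r.x=r.x[:2]/' ringfit.py; python3 - <<'E'
from ringfit import *
p=bot.read_camera('wrist');s=bot.get_state()
ringfit(p,s,150,150,4,[(430,190),(350,207),(510,205),(340,535),(430,557),(500,549),(290,247),(570,247)],[(467,232),(552,486)])
E
```

```text
R 0.027420431279431525
axis [0.54213734 0.23985919] tool x,z 0.0009867952475946294 -0.00028971547351180633 res mm [ 0.27  0.14  0.15 -0.28 -0.06  0.4  -0.1  -0.52]
tool yaw 23.952736556448386
dot r 0.022494874026277544 ang 102.37864339462446 rel tool 78.42590683817608
dot r 0.022999650309876857 ang -18.716256008938398 rel tool -42.66899256538679
```

```bash
python3 -m creep '[[[0,0,0.03],[0,0,0]],[[0,0,0.07],[0,0,0]],[[0,0,0.1],[0,0,0]],[[0,-0.03,0.121],[0,0,0]],[[-0.002,-0.07,0.121],[0,0,0.1]],[[-0.004,-0.11,0.121],[0,0,0.2]],[[-0.006,-0.15,0.121],[0,0,0.3]],[[-0.008,-0.19,0.121],[0,0,0.398]],[[-0.01,-0.23,0.121],[0,0,0.398]],[[-0.011,-0.26,0.121],[0,0,0.398]],[[-0.0116,-0.2757,0.121],[0,0,0.398]],[[-0.0116,-0.2857,0.121],[0,0,0.398]],[[-0.0116,-0.2857,0.121],[0,0,0.398]],[[-0.0116,-0.2857,0.121],[0,0,0.398]],[[-0.0116,-0.2857,0.121],[0,0,0.398]]]'
python3 - <<'E'
from ringfit import *
p=bot.read_camera('wrist');s=bot.get_state(); save(p,'w12.png'); print(s['position'],s['force'],s['torque'],s['finger_gap'],np.round(s['q'],2))
Rt=Ro.from_quat(s['tcp_rot']).as_matrix();print(Rt.round(4))
np.savez('p12.npz',K=p['K'],R=p['R'],t=p['t'])
a=cv2.imread('pics/w12.png')[150:300,150:350]; cv2.imwrite('pics/w12z.png',cv2.resize(a,None,fx=4,fy=4,interpolation=cv2.INTER_CUBIC))
E
```

```text
time: 17.68
position: [0.5298, -0.0441, 0.2144]
tcp_rot: [-0.649, -0.281, 0.281, 0.649]
force: [0.1, 0.2, -0.5]
finger_gap: 0.0586
[ 0.52985634 -0.0439857   0.21442834] [ 0.65377558 -0.26705014 -1.81128251] [-0.00178444  0.0021713  -0.03805468] 0.058648430445976285 [-0.5   0.16  0.55  1.88 -0.09  1.13  0.9 ]
[[ 6.832e-01 -4.000e-04 -7.302e-01]
 [ 7.302e-01  3.000e-04  6.832e-01]
 [-0.000e+00 -1.000e+00  6.000e-04]]
```

View pics/w12.png

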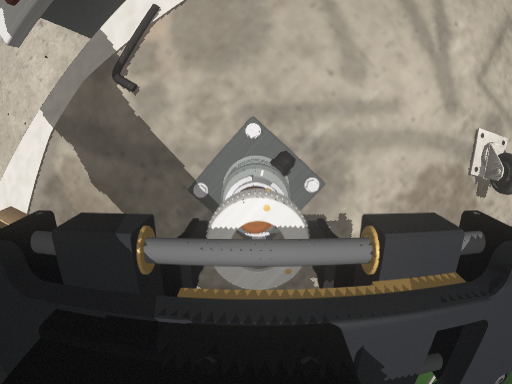

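View pics/w12z.png

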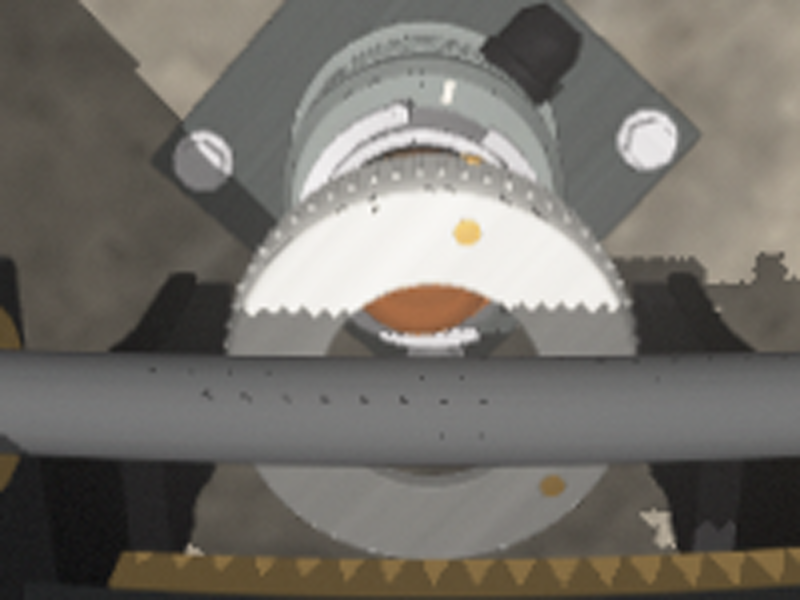

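```bash
python3 - <<'E'
from ringfit import *
p=bot.read_camera('wrist');s=bot.get_state();print(s['position'])
B=np.array([wpx(p,*q,.012)[:2] for q in [(200.4,189.6),(253,130.3),(311.5,184.7)]]); print(B)
c=(B[0]+B[2])/2; print('lamp axis',c, 'diag',np.hypot(*(B[0]-B[2])), 'yaw', np.degrees(np.arctan2(*(B[2]-B[0])[::-1]))-45)
w=B[1]-c; print(np.hypot(*w),np.degrees(np.arctan2(w[1],w[0])))
m=wpx(p,150+448.5/4-.5,150+93.5/4-.5,.062)[:2]-c; print('mark',np.hypot(*m),np.degrees(np.arctan2(m[1],m[0])))
ringfit(p,s,150,150,4,[(430,190),(350,207),(510,205),(340,535),(430,557),(500,549),(290,247),(570,247)],[(467,232),(552,486)])
E
```

```text
[ 0.52982683 -0.04415719  0.2144283 ]
[[ 0.49251151 -0.0885187 ]
 [ 0.48595253 -0.00792595]
 [ 0.56673494 -0.00172818]]
lamp axis [ 0.52962322 -0.04512344] diag 0.11420031376538892 yaw 4.462869122964115
0.05736533942849506 139.57655822326856
mark 0.023980012920734154 124.51604346852974
R 0.02737609164000918
axis [ 0.53074149 -0.04378632] tool x,z 0.0008957381973600714 -0.00041448834579835785 res mm [ 0.27  0.13  0.15 -0.28 -0.06  0.4  -0.1  -0.52]
tool yaw 46.90292520223988
dot r 0.022458503176199282 ang 125.3262289731439 rel tool 78.42330377090403
dot r 0.022961570780450066 ang 4.234154021562725 rel tool -42.668771180677155
```

```bash
python3 -m creep '[[[-0.0004,-0.0015,-0.015],[0,0,0]],[[-0.0004,-0.0015,-0.035],[0,0,0]],[[-0.0004,-0.0015,-0.045],[0,0,0]],[[-0.0004,-0.0015,-0.049],[0,0,0]],[[-0.0004,-0.0015,-0.049],[0,0,0]],[[-0.0004,-0.0015,-0.049],[0,0,0]],[[-0.0004,-0.0015,-0.049],[0,0,0]]]'
python3 - <<'E'
from ringfit import *
p=bot.read_camera('wrist');s=bot.get_state(); save(p,'w13.png'); print(s['position'],s['force'],s['torque'],s['finger_gap'])
a=cv2.imread('pics/w13.png')[150:300,150:350]; cv2.imwrite('pics/w13z.png',cv2.resize(a,None,fx=4,fy=4,interpolation=cv2.INTER_CUBIC))
E
```

```text
time: 18.37
position: [0.5299, -0.0473, 0.1665]
tcp_rot: [0.649, 0.281, -0.28, -0.649]
force: [-0.1, 1.0, -1.5]
finger_gap: 0.0586
[ 0.52985521 -0.04736899  0.16654233] [-0.13542094  0.15476287 -1.24143925] [-0.01683425 -0.00560246 -0.003045  ] 0.05861221092545381
```

View pics/w13z.png

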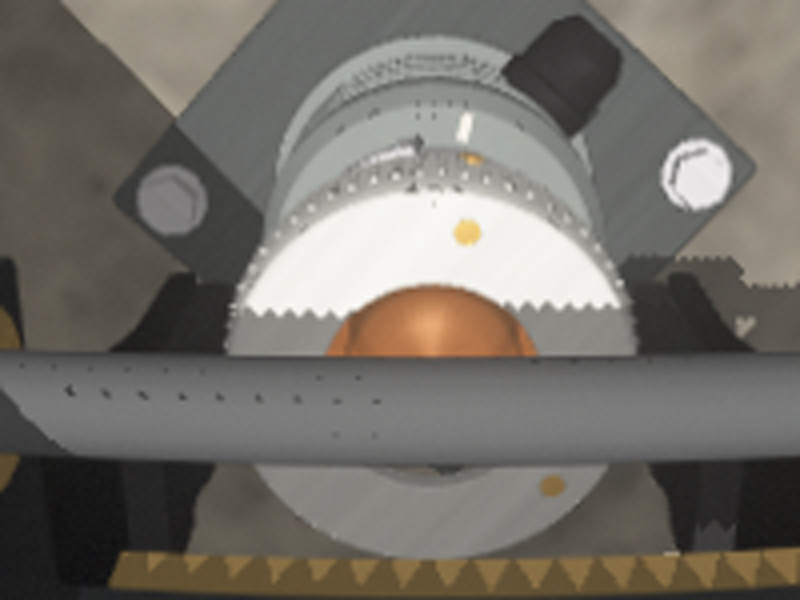

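```bash
python3 -m creep '[[[0.0004,0.0013,0],[0,0,0]],[[0.0004,0.0013,-0.004],[0,0,0]],[[0.0004,0.0013,-0.007],[0,0,0]],[[0.0004,0.0013,-0.007],[0,0,0]],[[0.0004,0.0013,-0.007],[0,0,0]]]';python3 -m creep '[[[0,0,-0.0015],[0,0,0]],[[0,0,-0.003],[0,0,0]],[[0,0,-0.003],[0,0,0]]]';python3 -m creep '[[[0,0,-0.0015],[0,0,0]],[[0,0,-0.003],[0,0,0]],[[0,0,-0.003],[0,0,0]]]'
```

```text
time: 18.83
position: [0.5294, -0.0461, 0.1583]
tcp_rot: [-0.649, -0.28, 0.281, 0.649]
force: [-1.1, 0.7, -1.2]
finger_gap: 0.0588
time: 19.08
position: [0.5296, -0.046, 0.1554]
tcp_rot: [-0.649, -0.28, 0.281, 0.649]
force: [-1.0, 1.2, -1.9]
finger_gap: 0.0588
time: 19.33
position: [0.5296, -0.046, 0.1524]
tcp_rot: [-0.649, -0.281, 0.281, 0.649]
force: [-0.4, 1.6, -2.5]
finger_gap: 0.0582
```

```bash
python3 -m creep '[[[0,0,-0.0015],[0,0,0]],[[0,0,-0.0025],[0,0,0]],[[0,0,-0.0025],[0,0,0]]]';python3 -m creep '[[[0,0,-0.001],[0,0,0]],[[0,0,-0.001],[0,0,0]]]';python3 -m creep '[[[0,0,-0.001],[0,0,0]],[[0,0,-0.001],[0,0,0]]]'
```

```text
time: 19.58
position: [0.5296, -0.0461, 0.1499]
tcp_rot: [-0.649, -0.28, 0.281, 0.649]
force: [-0.9, 1.6, -0.9]
finger_gap: 0.0582
time: 19.75
position: [0.5296, -0.0461, 0.149]
tcp_rot: [-0.649, -0.281, 0.281, 0.649]
force: [-0.2, 1.5, -0.8]
finger_gap: 0.0584
time: 19.92
position: [0.5298, -0.0461, 0.1486]
tcp_rot: [-0.649, -0.281, 0.28, 0.649]
force: [-3.1, 1.6, 5.1]
finger_gap: 0.0585
```

```bash
cat > st.py <<'E'
from rig import bot
import numpy as np
from scipy.spatial.transform import Rotation as Ro
s=bot.get_state(); R=Ro.from_quat(s['tcp_rot']).as_matrix()
print('t',round(s['time'],2),'pos',np.round(s['position'],4),'yaw',round(np.degrees(np.arctan2(R[1,0],R[0,0])),2),'F',np.round(s['force'],1),'M',np.round(s['torque'],3),'gap',round(s['finger_gap'],4),'e7',np.round(s['effort'][6],3))
E
python3 st.py; python3 -m creep '[[[0,0,0.0003],[0,0,-0.1]],[[0,0,0.0003],[0,0,-0.2]],[[0,0,0.0003],[0,0,-0.3]],[[0,0,0.0003],[0,0,-0.35]],[[0,0,0.0003],[0,0,-0.35]]]' >/dev/null; python3 st.py;  python3 -m creep '[[[0,0,0],[0,0,-0.06]],[[0,0,0],[0,0,-0.1]],[[0,0,0],[0,0,-0.1]]]' >/dev/null; python3 st.py
```

```text
t 19.92 pos [ 0.5298 -0.0461  0.1486] yaw 46.75 F [-3.1  1.6  5.1] M [ 0.466  0.757 -0.027] gap 0.0585 e7 0.023
t 20.33 pos [ 0.5299 -0.046   0.1487] yaw 26.57 F [-0.5  1.5  3.7] M [ 0.503  0.264 -0.037] gap 0.0589 e7 -1.34
t 20.58 pos [ 0.53   -0.0461  0.1487] yaw 20.98 F [-0.7  1.7  2.2] M [ 0.277  0.24  -0.031] gap 0.0586 e7 -0.949
```

```bash
python3 -m creep '[[[0,0,0],[0,0,-0.05]],[[0,0,0],[0,0,-0.05]]]' >/dev/null; python3 st.py; python3 -m creep '[[[0,0,0],[0,0,-0.05]],[[0,0,0],[0,0,-0.05]]]' >/dev/null; python3 st.py;python3 -m creep '[[[0,0,0],[0,0,-0.035]],[[0,0,0],[0,0,-0.035]]]' >/dev/null; python3 st.py
```

```text
t 20.75 pos [ 0.53   -0.0462  0.1487] yaw 18.14 F [-0.3  2.4  3.5] M [ 0.233  0.172 -0.035] gap 0.0586 e7 -0.859
t 20.92 pos [ 0.53   -0.0462  0.1487] yaw 15.29 F [-1.   1.4  3.3] M [ 0.242  0.142 -0.034] gap 0.0584 e7 -0.862
t 21.08 pos [ 0.53   -0.0462  0.1487] yaw 13.34 F [-0.1  1.5  3.5] M [0.285 0.169 0.028] gap 0.0586 e7 -0.642
```

```bash
for i in 1 2 3; do python3 -m creep '[[[0,0,0],[0,0,-0.035]],[[0,0,0],[0,0,-0.035]]]' >/dev/null; python3 st.py; done
python3 - <<'E'
from ringfit import *
p=bot.read_camera('wrist'); save(p,'w14.png')
a=cv2.imread('pics/w14.png')[150:300,150:350]; cv2.imwrite('pics/w14z.png',cv2.resize(a,None,fx=4,fy=4,interpolation=cv2.INTER_CUBIC))
E
```

```text
t 21.25 pos [ 0.53   -0.0462  0.1487] yaw 11.33 F [-0.7  1.4  4.1] M [0.269 0.044 0.03 ] gap 0.0586 e7 -0.634
t 21.42 pos [ 0.53   -0.0461  0.1487] yaw 9.31 F [-0.2  1.4  4.2] M [0.324 0.042 0.009] gap 0.0582 e7 -0.638
t 21.58 pos [ 0.53   -0.0461  0.1487] yaw 7.3 F [0.4 1.4 3.8] M [ 0.365 -0.023 -0.001] gap 0.0582 e7 -0.64
```

View pics/w14z.png

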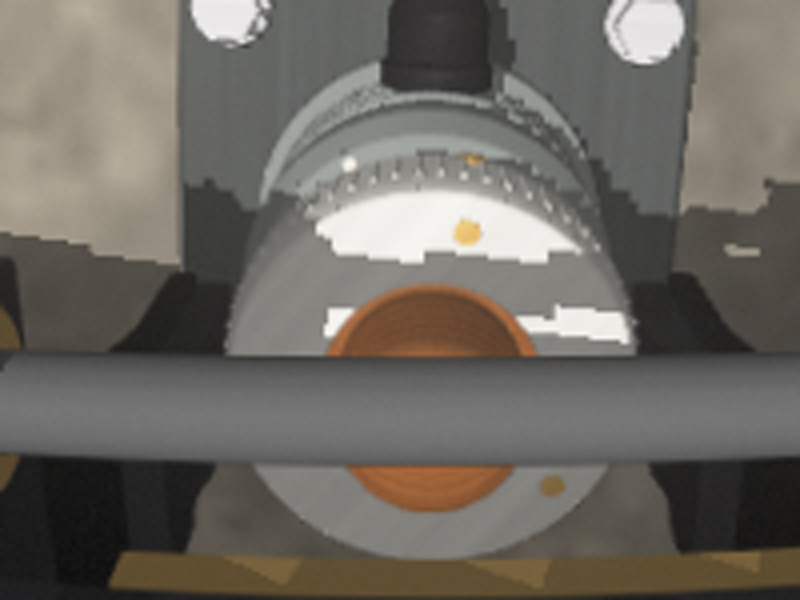

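```bash
for i in 1 2 3 ; do python3 -m creep '[[[0,0,0],[0,0,-0.03]],[[0,0,0],[0,0,-0.03]]]' >/dev/null; python3 st.py; done
```

```text
t 21.8 pos [ 0.53   -0.0461  0.1486] yaw 5.57 F [-0.   1.9  5.2] M [ 0.386 -0.035  0.009] gap 0.0588 e7 -0.513
t 21.97 pos [ 0.53   -0.0461  0.1486] yaw 3.84 F [-0.   1.7  5.3] M [0.352 0.008 0.035] gap 0.0584 e7 -0.53
t 22.13 pos [ 0.5299 -0.0461  0.1486] yaw 2.12 F [-0.7  2.1  5.6] M [0.351 0.027 0.037] gap 0.0582 e7 -0.543
```

```bash
python3 -m creep '[[[0,0,0],[0,0,-0.03]],[[0,0,0],[0,0,-0.03]]]' >/dev/null; python3 st.py; python3 -m creep '[[[0,0,0],[0,0,-0.03]],[[0,0,0],[0,0,-0.03]]]' >/dev/null; python3 st.py; python3 -m creep '[[[0,0,0],[0,0,-0.03]],[[0,0,0],[0,0,-0.03]]]' >/dev/null; python3 st.py
```

```text
t 22.3 pos [ 0.5298 -0.0461  0.1485] yaw 0.4 F [-0.6  2.3  5.4] M [0.282 0.04  0.024] gap 0.0586 e7 -0.57
t 22.47 pos [ 0.5298 -0.0462  0.1485] yaw -1.32 F [-0.9  1.8  4.7] M [0.327 0.034 0.05 ] gap 0.0583 e7 -0.584
t 22.63 pos [ 0.5298 -0.0462  0.1485] yaw -3.04 F [-0.2  2.5  4.2] M [ 0.278 -0.016  0.044] gap 0.0587 e7 -0.586
```

```bash
python3 -m creep '[[[0,0,0],[0,0,-0.025]],[[0,0,0],[0,0,-0.025]]]' >/dev/null; python3 st.py; python3 -m creep '[[[0,0,0],[0,0,-0.025]],[[0,0,0],[0,0,-0.025]]]' >/dev/null; python3 st.py
```

```text
t 22.8 pos [ 0.5298 -0.0462  0.1485] yaw -4.55 F [0.1 0.6 4.9] M [0.19  0.011 0.12 ] gap 0.0584 e7 -0.425
t 22.97 pos [ 0.5297 -0.0462  0.1485] yaw -6.04 F [-0.5  2.2  4.5] M [ 0.146 -0.045  0.135] gap 0.0585 e7 -0.463
```

```bash
python3 -m creep '[[[0,0,0],[0,0,-0.025]],[[0,0,0],[0,0,-0.025]]]' >/dev/null; python3 st.py; python3 -m creep '[[[0,0,0],[0,0,-0.025]],[[0,0,0],[0,0,-0.025]]]' >/dev/null; python3 st.py
```

```text
t 23.13 pos [ 0.5296 -0.0462  0.1484] yaw -7.5 F [-0.2  0.7  3.2] M [ 0.1   -0.053  0.12 ] gap 0.0584 e7 -0.492
t 23.3 pos [ 0.5296 -0.0462  0.1483] yaw -8.94 F [0.9 0.3 4. ] M [0.021 0.023 0.196] gap 0.0589 e7 -0.513
```

```bash
python3 - <<'E'
from ringfit import *
p=bot.read_camera('wrist'); save(p,'w15.png')
A=cv2.imread('pics/w14.png')[180:300,150:350];B=cv2.imread('pics/w15.png')[180:300,150:350]
def dots(I):
    h=cv2.cvtColor(I,cv2.COLOR_BGR2HSV); m=((h[...,0]>12)&(h[...,0]<28)&(h[...,1]>110)).astype(np.uint8); m[:,:95]=0; m[105:]=0;m[:60, 140:]=0
    n,l,st,c=cv2.connectedComponentsWithStats(m); print([(c[i].round(2).tolist(),int(st[i,4])) for i in range(1,n) if st[i,4]>3])
for f in ('w12','w13','w14','w15'): dots(cv2.imread(f'pics/{f}.png')[180:300,150:350])
a=cv2.imread('pics/w15.png')[150:300,150:350]; cv2.imwrite('pics/w15z.png',cv2.resize(a,None,fx=4,fy=4,interpolation=cv2.INTER_CUBIC))
E
python3 st.py
```

```text
[([116.5, 27.83], 24), ([137.69, 91.12], 16)]
[([116.39, 27.78], 23), ([107.35, 51.21], 131), ([137.82, 91.18], 17)]
[([116.44, 27.92], 25), ([104.25, 43.0], 4), ([117.0, 57.5], 4), ([123.9, 86.4], 10), ([102.33, 89.67], 9), ([122.83, 90.0], 6), ([137.81, 91.31], 16), ([115.75, 95.25], 4), ([103.2, 96.8], 5), ([110.5, 96.75], 4)]
[([117.5, 9.0], 4), ([116.33, 27.88], 24), ([112.56, 44.38], 16), ([101.32, 46.03], 37), ([116.8, 44.6], 5), ([109.44, 46.11], 9), ([120.6, 46.4], 5), ([95.5, 54.5], 4), ([108.8, 55.0], 10), ([127.75, 54.0], 4), ([103.2, 55.73], 15), ([115.2, 56.2], 5), ([119.5, 57.5], 4), ([100.5, 86.0], 4), ([109.0, 86.0], 11), ([116.75, 86.25], 4), ([124.2, 86.2], 5), ([106.78, 89.89], 9), ([124.25, 89.0], 4), ([99.0, 92.29], 7), ([120.43, 92.71], 7), ([137.81, 91.31], 16), ([102.8, 96.4], 5), ([111.0, 96.8], 5)]
t 23.35 pos [ 0.5296 -0.0462  0.1483] yaw -8.87 F [0.8 1.5 2.9] M [0.053 0.004 0.139] gap 0.0581 e7 -0.398
```

View pics/w15z.png

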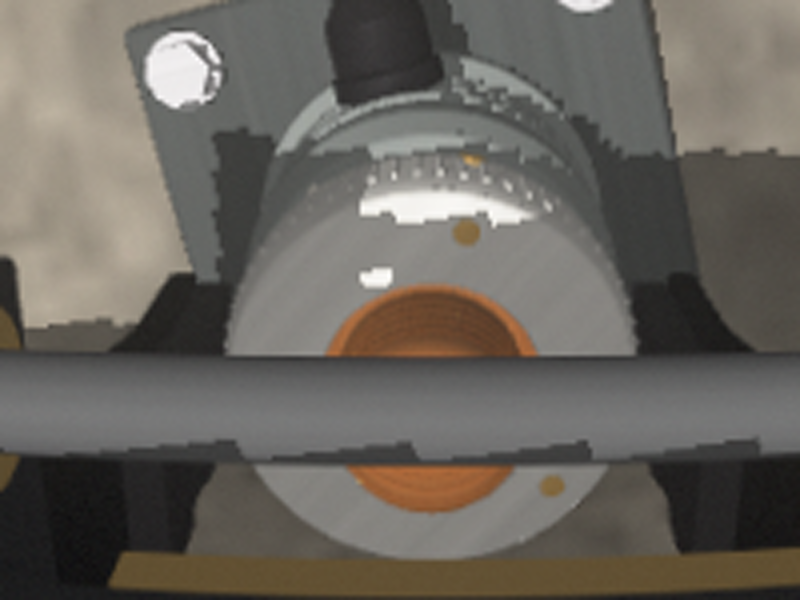

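```bash
cat > st2.py <<'E'
from rig import bot
import numpy as np
from scipy.spatial.transform import Rotation as Ro
L=[]
for i in range(8):
    bot.read_camera('top'); s=bot.get_state(); R=Ro.from_quat(s['tcp_rot']).as_matrix()
    L.append(np.r_[s['position'][2],np.degrees(np.arctan2(R[1,0],R[0,0])),s['force'],s['torque'],s['finger_gap']])
L=np.array(L); print('t',round(s['time'],2),'z yaw F M gap',np.round(L.mean(0),4),'sdMz',L[:,7].std().round(3))
E
python3 st2.py; python3 -m creep '[[[0,0,0],[0,0,-0.018]],[[0,0,0],[0,0,-0.018]]]' >/dev/null; python3 st2.py
```

```text
t 23.75 z yaw F M gap [ 0.1484 -8.8306 -0.4283  0.9271  2.5002  0.0469  0.0567  0.1091  0.0585] sdMz 0.033
t 24.32 z yaw F M gap [ 0.1484 -9.8621 -0.762   0.7301  1.7972 -0.0276  0.1691  0.2017  0.0585] sdMz 0.043
```

```bash
python3 -m creep '[[[0,0,0],[0,0,-0.018]],[[0,0,0],[0,0,-0.018]]]' >/dev/null; python3 st2.py
```

```text
t 24.88 z yaw F M gap [  0.1483 -10.8944  -1.5774   0.1673   0.6131  -0.0417   0.3043   0.2592
   0.0586] sdMz 0.024
```

```bash
python3 -m creep '[[[0,0,0],[0,0,0]],[[0,0,0],[0,0,0]],[[0,0,0],[0,0,0]],[[0,0,0],[0,0,0]],[[0,0,0],[0,0,0]]]' 90; python3 -m creep '[[[0,0,0.01],[0,0,0]],[[0,0,0.04],[0,0,0]],[[0,0,0.08],[0,0,0]],[[0,0,0.1],[0,0,0]],[[-0.01,-0.03,0.1],[0,0,0]],[[-0.01,-0.06,0.1],[0,0,0]],[[-0.01,-0.06,0.1],[0,0,0]],[[-0.01,-0.06,0.1],[0,0,0]]]'
python3 - <<'E'
from ringfit import *
p=bot.read_camera('wrist');s=bot.get_state(); save(p,'w16.png'); print(s['position'],s['force'],s['torque'])
np.savez('p16.npz',K=p['K'],R=p['R'],t=p['t'])
a=cv2.imread('pics/w16.png')[60:210,150:350]; cv2.imwrite('pics/w16z.png',cv2.resize(a,None,fx=4,fy=4,interpolation=cv2.INTER_CUBIC))
p=bot.read_camera('scene');a=cv2.cvtColor(p['color'],cv2.COLOR_RGB2BGR)[180:290,230:350]; cv2.imwrite('pics/s16z.png',cv2.resize(a,None,fx=5,fy=5,interpolation=cv2.INTER_CUBIC))
E
```

```text
time: 25.3
position: [0.5298, -0.0462, 0.1485]
tcp_rot: [-0.704, 0.067, -0.067, 0.704]
force: [0.1, 0.4, -0.1]
finger_gap: 0.0767
time: 25.97
position: [0.5195, -0.108, 0.2494]
tcp_rot: [-0.704, 0.068, -0.069, 0.704]
force: [0.1, 0.2, 0.1]
finger_gap: 0.0784
[ 0.51969872 -0.10646885  0.24900716] [-0.90161434  0.72516162 -0.8076891 ] [-0.03894847  0.0989363  -0.01971916]
```

View pics/w16z.png

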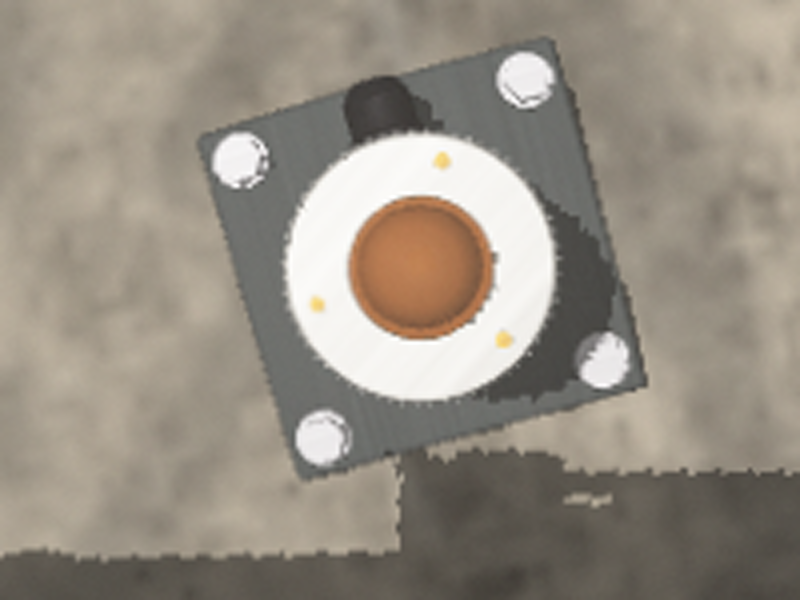

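View pics/s16z.png

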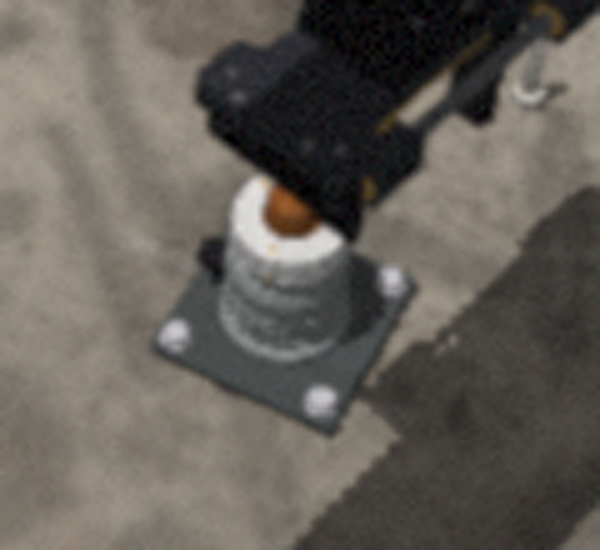

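```bash
python3 - <<'E'
from h import *
p=dict(np.load('p16.npz'))
g=lambda u,v,z: wpx(p,150+(u+.5)/4-.5,60+(v+.5)/4-.5,z)
D=np.array([g(*q,.092) for q in [(443,160),(504,340),(318,304)]]); m=D.mean(0); print('ring',m)
for d in D: print(np.hypot(*(d-m)[:2]),np.degrees(np.arctan2(*(d-m)[1::-1])))
for n in('top','scene'):
  q=bot.read_camera(n); save(q,n+'_end.png')
  for o in ('castor','bolt','pliers'):
    for x in bot.tip_of(o,q)[:1]: print(n,o,px(q,*x['at'],z=0).round(3),x['confidence'])
E
```

```text
ring [ 0.53013637 -0.04696315  0.092     ]
0.023041307196445995 67.79767980103091
0.022953107754356442 -52.39958089313192
0.02292873257268841 -172.10989016895124
top castor [0.707 0.205 0.   ] 0.55
top bolt [ 0.746 -0.078  0.   ] 0.54
top pliers [0.385 0.344 0.   ] 0.67
scene castor [0.701 0.203 0.   ] 0.74
scene bolt [ 0.732 -0.083  0.   ] 0.47
scene pliers [ 0.364  0.334 -0.   ] 0.73
```

```bash
python3 -c "
from rig import bot
print(bot.finish_job())"
```

```text
the job is handed in; nothing more can be done
None
```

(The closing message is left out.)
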